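# Lift the hot lid off the red dip pot

### The arm

A 6-joint arm with a two-finger parallel gripper is mounted at the origin on the work surface. World frame = base frame: x ahead of the robot, y to its left, z up, the work surface at z = 0. Lengths are in m, angles in rad, forces in N, time in s.
With the tool pointing down it reaches from about 0.35 to 0.8 m from the base axis. Payload 7.3 kg.
Tool frame: the origin (TCP) lies midway between the tips of the shut fingers; the grasp point (between the pads) lies 19 mm behind it; x points along the fingers, z is the direction in which the jaws open and shut, and the axes are right-handed (so a half turn about x gives the same grasp; the last joint's range is limited). The gripper opens to 85 mm and grips with 20 to 120 N. Pads are 22 mm wide; open, the fingers measure 114 mm over their backs; the gripper's body (76 mm by 85 mm) begins 54 mm behind the grasp point. The pads swing forward as they close: fully open they stand 13 mm farther back than shut.
Start: joints at [-1.396, 0.342, 1.524, -0, 1.275, -0.146], TCP at [0.166, -0.498, 0.231] pointing down, gripper open.
Joint ranges: [-2.53, 2.53], [-0.77, 2.02], [0.04, 2.7], [-1, 4.14], [0.28, 2.66], [-3.11, 3.11]. Speed limits (rad/s): [2.57, 2.57, 3.14, 3.14, 3.14, 3.14].

### API

Orientations are given as a unit quaternion [w, x, y, z].
In Python, from bench import manip gives the robot as it stands.
- The arm moves only by the tool arm_command, never from a script. Its argument "increments" is a list of rows, each an object of numbers: "x", "y", "z": the shift along the world's x, y, z in m; "wx", "wy", "wz": the turn, a rotation vector about the world's x, y, z in rad; "gripper": the gripper command: -1 is shut, 1 is fully open, values between are in proportion. A call has exactly 8 rows; each row is the pose to reach, as a shift and turn from the pose commanded when the call began; what a row does not reach only later rows make up. A row lasts 1/12 s, in which the tool goes at most 41.7 mm and 7.16 degrees, less where a joint would pass 70% of its speed; a pose out of reach is approached as far as the arm can. A call with a gripper value outside its range is refused whole. The fingers move at their own pace and stop on an object; "grip_force" is the grip in N (left out, the last holds). Time passes only in rows, so rows that repeat a pose let the fingers close, or fill a call up. It gives the time, the measured TCP pose, the force and the opening at its end, in the units of the state.
- manip.state(): the state, without advancing time (a new reading comes with each control period).
- manip.grab_frame(name): name is "scene" or "top"; returns a dict with "frame" (400x640x3 uint8, blue, green, red), "fx", "fy", "cx", "cy" (pixels), "extrinsics" (4x4, takes a point from world to camera coordinates). Camera axes: x right, y up, looking along -z (the intrinsics and any distortion apply to the point x, -y, -z); pixel columns grow to the right and rows downward; lengths in m; the calibration is good to about 2 mm. A picture is of the moment at which its call begins. There is no depth.
- manip.job_done(): hands the job in, once; it reports no verdict.
The state is a dict: "time_s": time; "joints": joint angles; "dq": joint speeds; "joint_torque": joint torques, N m; "tcp_pos": TCP position; "tool_rot": TCP orientation; "wrist_force": force on the tool from outside, world axes, zero at the start; "torque": the same for the moment, N m; "opening": finger opening in m.
Only numpy, scipy, OpenCV 4.12 (cv2) and the standard library are available. Lean on these libraries where they do the work, as an engineer would, in place of code of your own. Each camera call takes 0.05 s, during which the arm holds its last target.

### The job

In the stockroom's packing corner, parts are dipped in melted coating; the red pot is hot. Take the yellow-handled lid lifter from its stand, hook it under the red loop of the red pot's lid, lift the lid clear and, keeping it level, set it down gently in the middle of the round cork rest, then hang the lifter back upright in its stand as you found it and let go. The gripper itself must not touch the hot lid, the lid must never be dropped or tipped over, and the blue pot's lid stays where it is.

Things in the scene. Friction and masses are not known exactly. Their poses are not given: they have to be found in the camera images.
- lifter: In mm. Origin: lowest point (saddle) of the hook's bar axis; z up, x to hook tip, at first away from robot. 8 mm bar in xz: shaft at x -34, z 60 to 12; saddle 0,0; tip x 30, z 14. Guard disc 90 wide, z 60-66. Yellow handle 24 (y) by 36 (x), z 66-116: grip across y at z 96. Fixed stand: 2 cheeks along x, 46 apart, 85 high; guard lies centred on them, hook in the gap: lift 70 to clear. 0.25 kg
- lid_red: Steel lid 136 mm wide, red loop, on fixed red pot 124 wide, 80 high. Origin: centre of underside, z up; 104 mm plug z 0-6 in the pot, plate z 6-10 on its rim. Loop: 8 mm bar in yz plane, legs y +-36 up to z 34, then sloping to a peak at y 0 (bar axis z 64). Opening at y 0: z 10-60; hook enters along x, either side. x points away from robot within 0.6 rad. 0.26-0.46 kg, mass centre on axis.
- lid_blue: Lid of the same make and size as the red one, but with a blue loop, on a fixed blue pot of the same size. Leave it alone. Its loop's top is 68 mm above its origin (142 mm above the table). The two pots may stand either way round.
- rest: Fixed round rest on the table: a cork disc 152 mm across on a dark steel plate 170 mm across. Origin: centre of its underside on the table, z up; the cork's top, on which the lid's plug comes to lie, is at z = 15 mm.
There are look-alikes about, which are no part of the job. What is shaped like the lid_red but orange is not meant.

How it is judged:
By the outcome, as a careful person would: the job done as asked, in the order asked, and still so for the second after the job is handed in, with the robot touching nothing.
It also fails if it takes over 69 s, if anything falls off the work surface, if the arm or the gripper's body presses on something with over 40 N, if the wrist force passes 120 N, or if a joint passes its speed limit or range.

## Working session

There is one attempt and no reset: what is moved stays moved. The work goes in short steps, Python scripts to look and compute and a tool call to move; the robot and the scene stay as the last step left them, time stands still between calls to the robot, and variables do not carry over. Pictures are saved under pics/ and viewed, and the job is handed in when it is done.

Besides the shell and the picture viewer there is one more tool, called after "Emit:" as a command line: name --argument value ..., lists and objects as JSON in quotes. arm_command: Moves the arm, as the interface text tells. Its arguments: {"type":"object","properties":{"increments":{"type":"array"},"grip_force":{"type":"number"}},"required":["increments"]}

```bash
mkdir -p pics && ls && python3 - <<'E'
from bench import manip
import cv2, numpy as np, pickle
s=manip.state(); print({k:np.round(v,3).tolist() for k,v in s.items()})
for n in ("scene","top"):
    f=manip.grab_frame(n); cv2.imwrite(f"pics/{n}0.png",f["frame"]); pickle.dump(f,open(f"pics/{n}0.pkl","wb"))
    print(n,f["fx"],f["fy"],f["cx"],f["cy"],[k for k in f]); print(np.round(f["extrinsics"],4).tolist())
E
```

```text
pics
{'time_s': 0.0, 'joints': [-1.396, 0.343, 1.525, -0.0, 1.275, -0.146], 'dq': [0.001, -0.001, 0.001, 0.002, 0.001, -0.001], 'joint_torque': [0.002, -43.367, -24.601, 0.0, 0.008, -0.0], 'tcp_pos': [0.165, -0.498, 0.231], 'tool_rot': [0.573, 0.414, 0.574, -0.413], 'wrist_force': [0.182, -0.061, -0.539], 'torque': [0.007, -0.018, 0.013], 'opening': 0.085}
scene 440.5465361344142 440.5465361344142 318.6794787701883 199.91918487493228 ['frame', 'fx', 'fy', 'cx', 'cy', 'extrinsics']
[[0.584, 0.8118, 0.0018, -0.3497], [-0.6998, 0.5023, 0.5079, 0.3944], [0.4114, -0.2978, 0.8614, -1.2954], [0.0, 0.0, 0.0, 1.0]]
top 471.62487262680565 471.62487262680565 310.523677949807 207.9907140339301 ['frame', 'fx', 'fy', 'cx', 'cy', 'extrinsics']
[[0.0229, -0.9997, 0.003, -0.0218], [0.9976, 0.0231, 0.066, -0.6261], [-0.066, 0.0015, 0.9978, -1.1631], [0.0, 0.0, 0.0, 1.0]]
```

View pics/scene0.png

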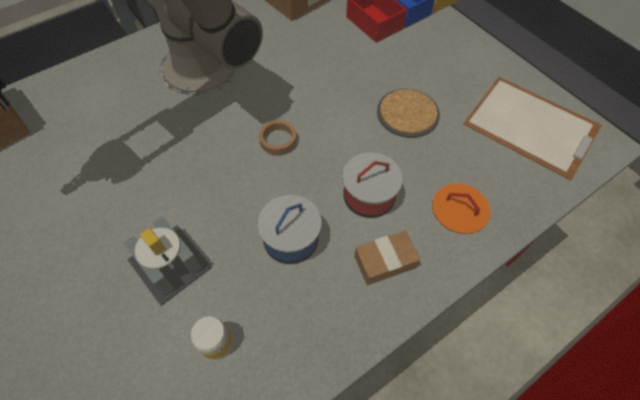

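View pics/top0.png

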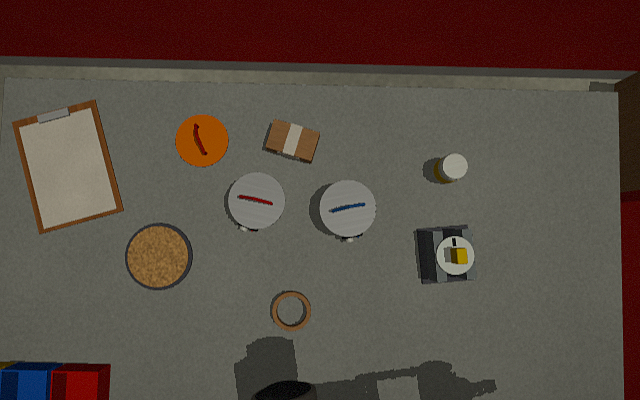

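The scene view shows the lifter in its stand near (155,245), the blue pot at (290,225), the red pot at (372,182), the cork rest at (408,112) and the orange decoy at (461,207). In the top view the lifter is at (457,254), the blue pot at (347,209), the red pot at (255,201) and the rest at (159,256).

```bash
cat > h.py <<'E'
import numpy as np, cv2, pickle
def load(n): return pickle.load(open(f"pics/{n}.pkl","rb"))
def cam(f):
    E=np.array(f["extrinsics"]); return E[:3,:3],E[:3,3]
def ray(f,u,v):
    R,t=cam(f); d=np.array([(u-f["cx"])/f["fx"],-(v-f["cy"])/f["fy"],-1.0])
    return -R.T@t, R.T@d
def onz(f,uv,z):
    out=[]
    for u,v in np.atleast_2d(uv):
        o,d=ray(f,u,v); out.append(o+d*(z-o[2])/d[2])
    return np.array(out)
def proj(f,P):
    R,t=cam(f); p=np.atleast_2d(P)@R.T+t
    return np.c_[f["cx"]+f["fx"]*p[:,0]/-p[:,2], f["cy"]-f["fy"]*p[:,1]/-p[:,2]]
def tri(f1,uv1,f2,uv2):
    o1,d1=ray(f1,*uv1);o2,d2=ray(f2,*uv2)
    d1/=np.linalg.norm(d1);d2/=np.linalg.norm(d2)
    A=np.c_[d1,-d2]; s=np.linalg.lstsq(A,o2-o1,rcond=None)[0]
    a=o1+d1*s[0];b=o2+d2*s[1]; return (a+b)/2,np.linalg.norm(a-b)
def snap(tag):
    from bench import manip
    r={}
    for n in ("scene","top"):
        f=manip.grab_frame(n); cv2.imwrite(f"pics/{n}{tag}.png",f["frame"]); pickle.dump(f,open(f"pics/{n}{tag}.pkl","wb")); r[n]=f
    return r
def crop(img,x0,y0,x1,y1,k,name):
    cv2.imwrite(name,cv2.resize(img[y0:y1,x0:x1],None,fx=k,fy=k,interpolation=cv2.INTER_CUBIC))
E
python3 - <<'E'
from h import *
s=load("scene0")["frame"];t=load("top0")["frame"]
a=cv2.resize(s[195:315,110:230],None,fx=3.3,fy=3.3,interpolation=cv2.INTER_CUBIC)
b=cv2.resize(t[195:315,400:520],None,fx=3.3,fy=3.3,interpolation=cv2.INTER_CUBIC)
cv2.imwrite("pics/c1.png",np.hstack([a,b]))
a=cv2.resize(s[140:280,250:420],(0,0),fx=2.3,fy=2.3,interpolation=cv2.INTER_CUBIC)
b=cv2.resize(t[140:280,215:385],(0,0),fx=2.3,fy=2.3,interpolation=cv2.INTER_CUBIC)
cv2.imwrite("pics/c2.png",np.hstack([a,b]))
E
```

```text
(no output)
```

View pics/c1.png

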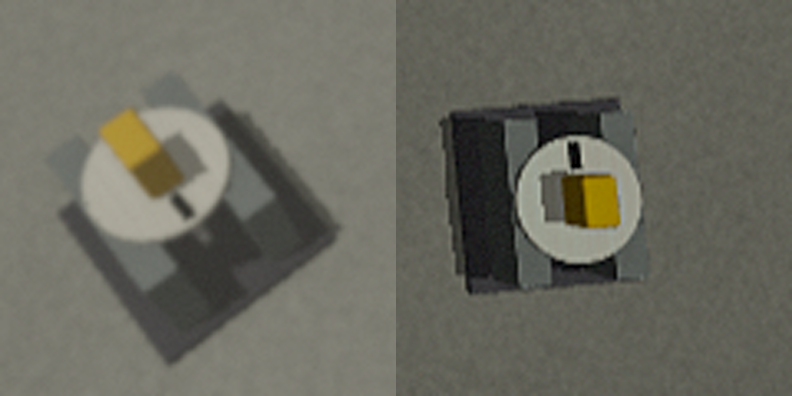

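View pics/c2.png

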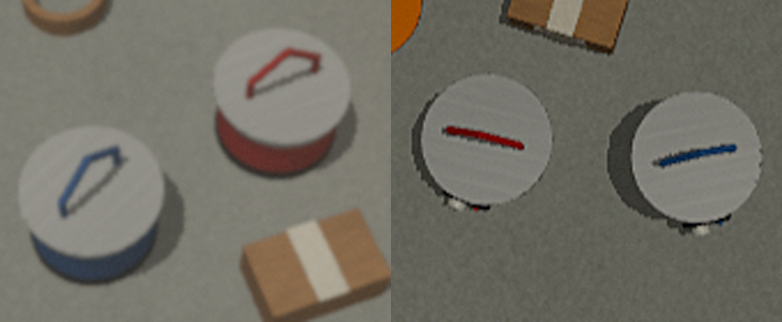

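Zoomed, the handle sits at the guard's centre with a black mark towards the hook tip (away from the robot). The loops and lid discs are both clear. Next I measure them.

```bash
cat > m.py <<'E'
from h import *
def biggest(mask,roi):
    m=np.zeros_like(mask); x0,y0,x1,y1=roi; m[y0:y1,x0:x1]=mask[y0:y1,x0:x1]
    cs,_=cv2.findContours(m,cv2.RETR_EXTERNAL,cv2.CHAIN_APPROX_NONE)
    return max(cs,key=cv2.contourArea)
def circ(P):
    A=np.c_[2*P[:,:2],np.ones(len(P))]; s=np.linalg.lstsq(A,(P[:,:2]**2).sum(1),rcond=None)[0]
    return s[:2],np.sqrt(s[2]+s[:2]@s[:2])
def rob(P):
    keep=np.ones(len(P),bool)
    for _ in range(6):
        c,r=circ(P[keep]); e=abs(np.linalg.norm(P[:,:2]-c,axis=1)-r); keep=e<max(0.0015,np.percentile(e,70))
    return c,r
E
python3 - <<'E'
from m import *
S=load("scene0");T=load("top0")
def hsv(f): return cv2.cvtColor(f["frame"],cv2.COLOR_BGR2HSV)
for nm,f,rois in (("scene",S,dict(red=(335,148,410,215),blue=(252,190,327,260),guard=(128,222,190,275),rest=(370,80,445,142))),("top",T,dict(red=(215,165,290,240),blue=(312,170,385,245),guard=(430,230,482,280),rest=(115,215,202,298)))):
    H=hsv(f)
    for k,roi in rois.items():
        x0,y0,x1,y1=roi
        sub=H[y0:y1,x0:x1].reshape(-1,3)
        if k in("red","blue","guard"):
            # bright, low sat
            m=cv2.inRange(H,(0,0,135),(180,60,255)); z=0.084 if k!="guard" else 0.091
            m=cv2.morphologyEx(m,cv2.MORPH_CLOSE,np.ones((3,3)))
        else:
            m=cv2.inRange(H,(5,60,90),(25,255,255)); z=0.015
        c=biggest(m,roi); hull=cv2.convexHull(c)[:,0].astype(float)
        c=c[:,0].astype(float)
        # use hull-near pts
        c=np.array([p for p in c if abs(cv2.pointPolygonTest(hull.astype(np.float32).reshape(-1,1,2),tuple(map(float,p)),True))<1.0])
        P=onz(f,c,z); cc,r=rob(P); print(nm,k,np.round(cc,4),round(r,4),len(c),cv2.contourArea(hull.astype(np.float32)))
    m=cv2.inRange(H,(18,120,60),(32,255,255)); roi=rois["guard"]
    x0,y0,x1,y1=roi; 
    c=biggest(m,(x0,y0-10,x1,y1)); M=cv2.moments(c); print("handle px",M["m10"]/M["m00"],M["m01"]/M["m00"],cv2.boundingRect(c))
E
```

```text
scene red [0.634  0.1231] 0.0661 152 2260.5
scene blue [ 0.6211 -0.0946] 0.0659 168 2717.0
scene guard [ 0.5161 -0.3491] 0.0441 109 1353.5
scene rest [0.4948 0.3728] 0.0774 145 1992.5
handle px 152.19662921348313 240.8114856429463 (141, 228, 24, 26)
top red [0.5744 0.1496] 0.0073 13 19.5
top blue [ 0.5699 -0.1016] 0.0222 24 110.5
top guard [ 0.5196 -0.3487] 0.0431 106 1083.0
top rest [0.4974 0.3734] 0.075 166 2876.0
handle px 460.2762762762763 255.4034034034034 (450, 248, 18, 16)
```

```bash
python3 - <<'E'
from m import *
S=load("scene0");T=load("top0")
H=cv2.cvtColor(T["frame"],cv2.COLOR_BGR2HSV)
print(H[185,245],H[215,260],H[150,330],H[225,350])
for k,roi in dict(red=(218,165,292,236),blue=(312,172,385,242)).items():
    m=cv2.inRange(H,(0,0,112),(180,40,255)); m=cv2.morphologyEx(m,cv2.MORPH_CLOSE,np.ones((3,3)))
    c=biggest(m,roi); hull=cv2.convexHull(c)
    c=c[:,0].astype(float); c=np.array([p for p in c if abs(cv2.pointPolygonTest(hull.astype(np.float32),tuple(map(float,p)),True))<1.0])
    P=onz(T,c,0.084); cc,r=rob(P); print("top",k,np.round(cc,4),round(r,4),len(c))
# loops
from math import *
for nm,f,rois in (("scene",S,dict(red=(345,155,400,188),blue=(265,195,320,240))),("top",T,dict(red=(230,188,282,212),blue=(325,195,372,220)))):
    H=cv2.cvtColor(f["frame"],cv2.COLOR_BGR2HSV)
    for k,roi in rois.items():
        if k=="red": m=cv2.inRange(H,(0,120,50),(8,255,255))|cv2.inRange(H,(170,120,50),(180,255,255))
        else: m=cv2.inRange(H,(100,90,40),(125,255,255))
        x0,y0,x1,y1=roi; q=np.zeros_like(m); q[y0:y1,x0:x1]=m[y0:y1,x0:x1]
        n,lab,st,ce=cv2.connectedComponentsWithStats(q); i=1+np.argmax(st[1:,4]); ys,xs=np.nonzero(lab==i)
        r=cv2.minAreaRect(np.c_[xs,ys].astype(np.float32)); print(nm,k,st[i],np.round(ce[i],1),np.round(cv2.boxPoints(r),1).tolist())
E
```

```text
[ 21  15 123] [ 21  14 125] [30 21 97] [ 24  19 132]
top red [0.6379 0.1224] 0.0662 147
top blue [ 0.6249 -0.095 ] 0.0664 139
scene red [358 162  30  19  72] [370.4 168.2] [[354.0, 170.3000030517578], [384.3999938964844, 157.6999969482422], [388.3999938964844, 167.39999389648438], [358.0, 180.0]]
scene blue [276 208  13  22  44] [281.9 218.5] [[275.29998779296875, 228.0], [287.1000061035156, 207.5], [288.8999938964844, 208.5], [277.0, 229.0]]
top red [239 195  34  10 101] [255.1 199.1] [[238.5, 197.3000030517578], [239.1999969482422, 193.8000030517578], [272.6000061035156, 201.0], [271.8999938964844, 204.39999389648438]]
top blue [332 203  33  10  95] [348.3 206.6] [[331.5, 208.6999969482422], [363.70001220703125, 201.5], [364.3999938964844, 204.89999389648438], [332.29998779296875, 212.1999969482422]]
```

```bash
python3 - <<'E'
from m import *
from scipy.spatial.transform import Rotation as Ro
S=load("scene0");T=load("top0")
for nm,f,roi in (("scene",S,(128,215,195,280)),("top",T,(428,225,485,285))):
    H=cv2.cvtColor(f["frame"],cv2.COLOR_BGR2HSV); x0,y0,x1,y1=roi
    m=cv2.inRange(H,(16,120,150),(34,255,255)); c=biggest(m,roi); M=cv2.moments(c); uv=(M["m10"]/M["m00"]+.5,M["m01"]/M["m00"]+.5)
    r=cv2.minAreaRect(c); box=onz(f,cv2.boxPoints(r)+.5,.141)
    print(nm,"handle top",np.round(uv,1),np.round(onz(f,uv,.141),4),"box",np.round(box[:,:2],4).tolist(), cv2.contourArea(c))
    # black mark
    q=np.zeros_like(m);q[y0:y1,x0:x1]=cv2.inRange(H,(0,0,0),(180,255,45))[y0:y1,x0:x1]
    n,lab,st,ce=cv2.connectedComponentsWithStats(q)
    for i in range(1,n): 
        if st[i,4]>4: print("  dark",st[i],np.round(ce[i],1),np.round(onz(f,ce[i]+.5,.091),4))
# loop yaw from top
H=cv2.cvtColor(T["frame"],cv2.COLOR_BGR2HSV)
m=cv2.inRange(H,(0,120,50),(8,255,255))|cv2.inRange(H,(170,120,50),(180,255,255)); q=np.zeros_like(m);q[188:212,230:282]=m[188:212,230:282]
ys,xs=np.nonzero(q); vx,vy,xx,yy=cv2.fitLine(np.c_[xs,ys].astype(np.float32)+.5,cv2.DIST_L2,0,.01,.01).ravel()
a=onz(T,[[xx-16*vx,yy-16*vy],[xx+16*vx,yy+16*vy]],.115); d=a[0]-a[1]; d*=np.sign(d[1]); print("lid yaw",np.arctan2(-d[0],d[1]),a[:,:2].tolist())
from bench import manip
s=manip.state(); w=s["tool_rot"]; R=Ro.from_quat([w[1],w[2],w[3],w[0]]).as_matrix(); print(np.round(R,3))
for f in (S,T):
  R0,t=cam(f); print("cam",np.round(-R0.T@t,3))
E
```

```text
scene handle top [149.3 237.1] [[ 0.5189 -0.3485  0.141 ]] box [[0.5035, -0.3609], [0.4995, -0.3397], [0.5335, -0.3362], [0.5372, -0.3571]] 150.0
top handle top [462.3 256.1] [[ 0.5183 -0.3498  0.141 ]] box [[0.5328, -0.339], [0.5333, -0.3592], [0.5043, -0.3592], [0.5038, -0.339]] 100.0
  dark [442 228  21  12 161] [451.1 232.2] [[ 0.5712 -0.3408  0.091 ]]
  dark [428 231  10  51 339] [431.2 258.4] [[ 0.5088 -0.2942  0.091 ]]
  dark [452 238   4   8  24] [453.6 241.6] [[ 0.5492 -0.3466  0.091 ]]
  dark [436 245   3   6   6] [436.7 247.5] [[ 0.5345 -0.3069  0.091 ]]
  dark [447 273  20   7  69] [458.1 275.7] [[ 0.4698 -0.3574  0.091 ]]
lid yaw -0.20104348164366462 [[0.6440585745241606, 0.15643389516552197], [0.6292652200749447, 0.08384508553506116]]
[[-0.     0.949  0.315]
 [ 0.001  0.315 -0.949]
 [-1.     0.    -0.001]]
cam [ 1.013 -0.3    0.916]
cam [ 0.548 -0.006  1.202]
```

```bash
python3 - <<'E'
from m import *
T=load("top0")
crop(T["frame"],405,215,485,295,7,"pics/c3.png")
S=load("scene0")
crop(S["frame"],340,145,420,205,8,"pics/c4.png")
E
```

```text
(no output)
```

View pics/c3.png

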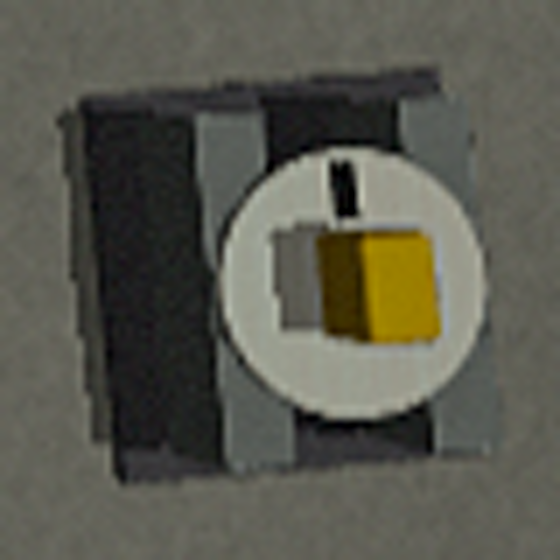

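View pics/c4.png

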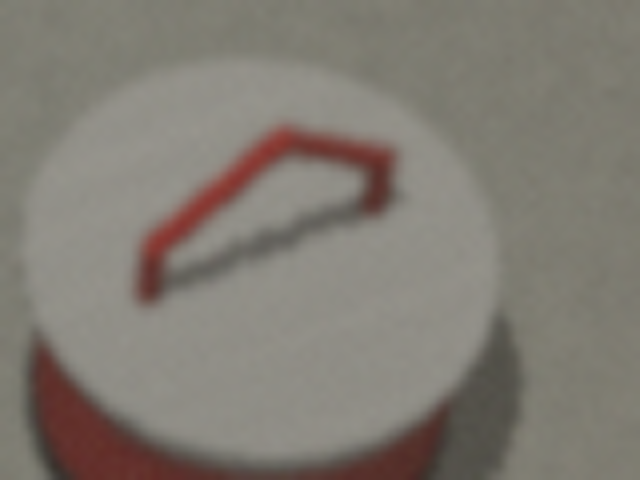

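Measurements so far:
- **Lifter:** handle and guard at about (0.5185, -0.349), yaw about 0.105.
- **Red lid:** about (0.636, 0.123), yaw about -0.20.
- **Rest:** about (0.496, 0.373).

I now move above the handle.

Emit:
arm_command --increments '[{"x": 0.018,"y": 0.0075,"z": 0,"wz": -0.011,"gripper": 1},{"x": 0.053,"y": 0.022,"z": 0,"wz": -0.032,"gripper": 1},{"x": 0.088,"y": 0.037,"z": 0,"wz": -0.054,"gripper": 1},{"x": 0.124,"y": 0.052,"z": 0,"wz": -0.076,"gripper": 1},{"x": 0.159,"y": 0.067,"z": 0,"wz": -0.097,"gripper": 1},{"x": 0.194,"y": 0.082,"z": 0,"wz": -0.119,"gripper": 1},{"x": 0.23,"y": 0.097,"z": 0,"wz": -0.14,"gripper": 1},{"x": 0.265,"y": 0.112,"z": 0,"wz": -0.162,"gripper": 1}]' --grip_force 80

```text
$.increments[0]: bad value
```

Emit:
arm_command --increments '[{"x": 0.03,"y": 0.0125,"z": 0,"wz": -0.02,"gripper": 1},{"x": 0.058,"y": 0.024,"z": -0.01,"wz": -0.036,"gripper": 1},{"x": 0.078,"y": 0.033,"z": -0.025,"wz": -0.048,"gripper": 1},{"x": 0.0885,"y": 0.037,"z": -0.04,"wz": -0.054,"gripper": 1},{"x": 0.0885,"y": 0.037,"z": -0.051,"wz": -0.054,"gripper": 1},{"x": 0.0885,"y": 0.037,"z": -0.051,"wz": -0.054,"gripper": 1},{"x": 0.0885,"y": 0.037,"z": -0.051,"wz": -0.054,"gripper": 1},{"x": 0.0885,"y": 0.037,"z": -0.051,"wz": -0.054,"gripper": 1}]'

```text
$.increments[0]: bad value
```

```bash
python3 - <<'E'
from m import *
from bench import manip
from scipy.spatial.transform import Rotation as Ro
r=snap("1"); s=manip.state(); w=s["tool_rot"]; R=Ro.from_quat([w[1],w[2],w[3],w[0]]).as_matrix()
print(s["time_s"],np.round(s["tcp_pos"],4),"jaw yaw",np.arctan2(R[1,2],R[0,2]),np.round(R[:,0],3),np.round(s["joints"],3),np.round(s["wrist_force"],2))
a=cv2.resize(r["scene"]["frame"][130:330,60:260],None,fx=2,fy=2,interpolation=cv2.INTER_CUBIC)
b=cv2.resize(r["top"]["frame"][170:370,370:570],None,fx=2,fy=2,interpolation=cv2.INTER_CUBIC)
cv2.imwrite("pics/c5.png",np.hstack([a,b]))
E
```

```text
0.2 [ 0.1655 -0.498   0.2309] jaw yaw -1.2500010015308651 [-0.     0.001 -1.   ] [-1.396  0.342  1.525 -0.     1.275 -0.146] [-0.1  -0.45  0.26]
```

Emit:
arm_command --increments '[{"x": 0.018,"y": 0.0075,"z": 0.0,"wx": 0.0,"wy": 0.0,"wz": -0.011,"gripper": 1.0},{"x": 0.053,"y": 0.022,"z": 0.0,"wx": 0.0,"wy": 0.0,"wz": -0.032,"gripper": 1.0},{"x": 0.088,"y": 0.037,"z": 0.0,"wx": 0.0,"wy": 0.0,"wz": -0.054,"gripper": 1.0},{"x": 0.124,"y": 0.052,"z": 0.0,"wx": 0.0,"wy": 0.0,"wz": -0.076,"gripper": 1.0},{"x": 0.159,"y": 0.067,"z": 0.0,"wx": 0.0,"wy": 0.0,"wz": -0.097,"gripper": 1.0},{"x": 0.194,"y": 0.082,"z": 0.0,"wx": 0.0,"wy": 0.0,"wz": -0.119,"gripper": 1.0},{"x": 0.23,"y": 0.097,"z": 0.0,"wx": 0.0,"wy": 0.0,"wz": -0.14,"gripper": 1.0},{"x": 0.265,"y": 0.112,"z": 0.0,"wx": 0.0,"wy": 0.0,"wz": -0.162,"gripper": 1.0}]' --grip_force 80

```text
time_s: 0.87
tcp_pos: [0.4322, -0.3851, 0.2312]
tool_rot: [0.538, 0.459, 0.538, -0.459]
wrist_force: [0.1, -0.8, -0.5]
opening: 0.0855
```

Emit:
arm_command --increments '[{"x": 0.03,"y": 0.0125,"z": 0.0,"wx": 0.0,"wy": 0.0,"wz": -0.02,"gripper": 1.0},{"x": 0.058,"y": 0.024,"z": -0.01,"wx": 0.0,"wy": 0.0,"wz": -0.036,"gripper": 1.0},{"x": 0.078,"y": 0.033,"z": -0.025,"wx": 0.0,"wy": 0.0,"wz": -0.048,"gripper": 1.0},{"x": 0.0885,"y": 0.037,"z": -0.04,"wx": 0.0,"wy": 0.0,"wz": -0.054,"gripper": 1.0},{"x": 0.0885,"y": 0.037,"z": -0.051,"wx": 0.0,"wy": 0.0,"wz": -0.054,"gripper": 1.0},{"x": 0.0885,"y": 0.037,"z": -0.051,"wx": 0.0,"wy": 0.0,"wz": -0.054,"gripper": 1.0},{"x": 0.0885,"y": 0.037,"z": -0.051,"wx": 0.0,"wy": 0.0,"wz": -0.054,"gripper": 1.0},{"x": 0.0885,"y": 0.037,"z": -0.051,"wx": 0.0,"wy": 0.0,"wz": -0.054,"gripper": 1.0}]'

```text
time_s: 1.53
tcp_pos: [0.5184, -0.3502, 0.1812]
tool_rot: [0.526, 0.473, 0.525, -0.474]
wrist_force: [-0.0, 0.4, -0.1]
opening: 0.0854
```

```bash
cat > st.py <<'E'
from m import *
from scipy.spatial.transform import Rotation as Ro
def st():
    from bench import manip
    s=manip.state(); w=s["tool_rot"]; R=Ro.from_quat([w[1],w[2],w[3],w[0]]).as_matrix()
    print("t",round(s["time_s"],2),"tcp",np.round(s["tcp_pos"],4),"lifter yaw",round(np.arctan2(R[1,2],R[0,2])+np.pi/2,4),"tool x",np.round(R[:,0],3),"j",np.round(s["joints"],2),"F",np.round(s["wrist_force"],1),"M",np.round(s["torque"],2),"open",round(s["opening"],4))
    return s,R
E
python3 - <<'E'
from st import *
r=snap("1"); st()
a=cv2.resize(r["scene"]["frame"][130:330,60:260],None,fx=2,fy=2,interpolation=cv2.INTER_CUBIC)
b=cv2.resize(r["top"]["frame"][170:370,370:570],None,fx=2,fy=2,interpolation=cv2.INTER_CUBIC)
cv2.imwrite("pics/c5.png",np.hstack([a,b]))
E
```

```text
t 1.63 tcp [ 0.5187 -0.3503  0.1817] lifter yaw 0.1035 tool x [ 0.001 -0.002 -1.   ] j [-0.72  0.57  1.3  -0.    1.27  0.75] F [ 0.  -0.1 -0.2] M [-0.05  0.06  0.01] open 0.0853
```

View pics/c5.png

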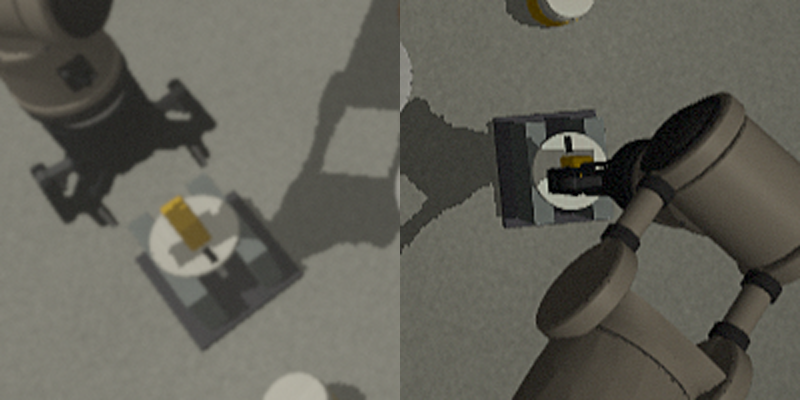

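The open fingers straddle the handle in both views, at (185,225) in the left crop, with jaw yaw matching. I descend and close.

Emit:
arm_command --increments '[{"x": 0.0,"y": 0.001,"z": -0.015,"wx": 0.0,"wy": 0.0,"wz": 0.0,"gripper": 1.0},{"x": 0.0,"y": 0.001,"z": -0.035,"wx": 0.0,"wy": 0.0,"wz": 0.0,"gripper": 1.0},{"x": 0.0,"y": 0.001,"z": -0.055,"wx": 0.0,"wy": 0.0,"wz": 0.0,"gripper": 1.0},{"x": 0.0,"y": 0.001,"z": -0.07,"wx": 0.0,"wy": 0.0,"wz": 0.0,"gripper": 1.0},{"x": 0.0,"y": 0.001,"z": -0.078,"wx": 0.0,"wy": 0.0,"wz": 0.0,"gripper": 1.0},{"x": 0.0,"y": 0.001,"z": -0.08,"wx": 0.0,"wy": 0.0,"wz": 0.0,"gripper": 1.0},{"x": 0.0,"y": 0.001,"z": -0.08,"wx": 0.0,"wy": 0.0,"wz": 0.0,"gripper": 1.0},{"x": 0.0,"y": 0.001,"z": -0.08,"wx": 0.0,"wy": 0.0,"wz": 0.0,"gripper": 1.0}]'

```text
time_s: 2.3
tcp_pos: [0.5195, -0.3489, 0.1016]
tool_rot: [0.526, 0.473, 0.525, -0.473]
wrist_force: [0.1, -0.1, 0.3]
opening: 0.0855
```

Emit:
arm_command --increments '[{"x": 0.0,"y": 0.0,"z": 0.0,"wx": 0.0,"wy": 0.0,"wz": 0.0,"gripper": 0.0},{"x": 0.0,"y": 0.0,"z": 0.0,"wx": 0.0,"wy": 0.0,"wz": 0.0,"gripper": -0.3},{"x": 0.0,"y": 0.0,"z": 0.0,"wx": 0.0,"wy": 0.0,"wz": 0.0,"gripper": -1.0},{"x": 0.0,"y": 0.0,"z": 0.0,"wx": 0.0,"wy": 0.0,"wz": 0.0,"gripper": -1.0},{"x": 0.0,"y": 0.0,"z": 0.0,"wx": 0.0,"wy": 0.0,"wz": 0.0,"gripper": -1.0},{"x": 0.0,"y": 0.0,"z": 0.0,"wx": 0.0,"wy": 0.0,"wz": 0.0,"gripper": -1.0},{"x": 0.0,"y": 0.0,"z": 0.0,"wx": 0.0,"wy": 0.0,"wz": 0.0,"gripper": -1.0},{"x": 0.0,"y": 0.0,"z": 0.0,"wx": 0.0,"wy": 0.0,"wz": 0.0,"gripper": -1.0}]' --grip_force 80

```text
time_s: 2.97
tcp_pos: [0.5193, -0.3483, 0.1007]
tool_rot: [0.526, 0.473, 0.525, -0.473]
wrist_force: [-0.1, 0.2, 4.4]
opening: 0.023
```

```bash
python3 - <<'E'
from st import *
r=snap("2"); st()
a=cv2.resize(r["scene"]["frame"][130:330,60:260],None,fx=2,fy=2,interpolation=cv2.INTER_CUBIC)
b=cv2.resize(r["top"]["frame"][170:370,370:570],None,fx=2,fy=2,interpolation=cv2.INTER_CUBIC)
cv2.imwrite("pics/c6.png",np.hstack([a,b]))
E
```

```text
t 3.07 tcp [ 0.5193 -0.3483  0.1007] lifter yaw 0.1048 tool x [ 0.001 -0.001 -1.   ] j [-0.71  0.64  1.4   0.    1.1   0.75] F [-0.  -0.   4.4] M [ 0.1   0.   -0.01] open 0.0231
```

View pics/c6.png

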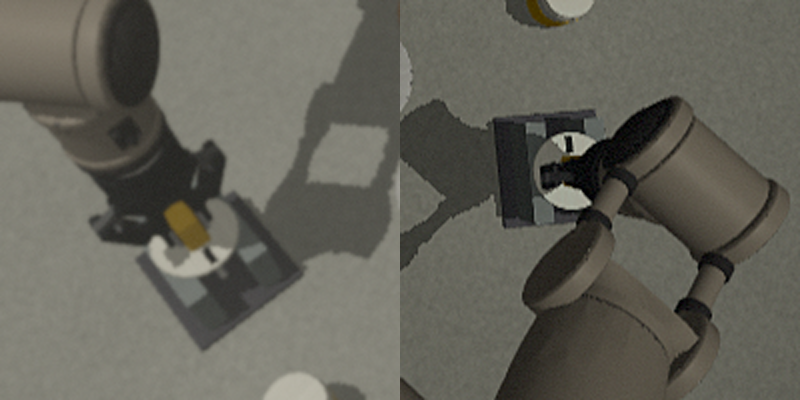

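Gripped with opening 0.023. The lifter is still seated, with TCP at (0.5193, -0.3483, 0.1007), which I'll use as the pose for hanging it back. Now I lift straight up.

Emit:
arm_command --increments '[{"x": 0.0,"y": 0.0,"z": 0.008,"wx": 0.0,"wy": 0.0,"wz": 0.0,"gripper": -1.0},{"x": 0.0,"y": 0.0,"z": 0.028,"wx": 0.0,"wy": 0.0,"wz": 0.0,"gripper": -1.0},{"x": 0.0,"y": 0.0,"z": 0.052,"wx": 0.0,"wy": 0.0,"wz": 0.0,"gripper": -1.0},{"x": 0.0,"y": 0.0,"z": 0.078,"wx": 0.0,"wy": 0.0,"wz": 0.0,"gripper": -1.0},{"x": 0.0,"y": 0.0,"z": 0.104,"wx": 0.0,"wy": 0.0,"wz": 0.0,"gripper": -1.0},{"x": 0.0,"y": 0.0,"z": 0.128,"wx": 0.0,"wy": 0.0,"wz": 0.0,"gripper": -1.0},{"x": 0.0,"y": 0.0,"z": 0.144,"wx": 0.0,"wy": 0.0,"wz": 0.0,"gripper": -1.0},{"x": 0.0,"y": 0.0,"z": 0.15,"wx": 0.0,"wy": 0.0,"wz": 0.0,"gripper": -1.0}]'

```text
time_s: 3.73
tcp_pos: [0.5196, -0.3487, 0.2533]
tool_rot: [0.527, 0.473, 0.524, -0.473]
wrist_force: [0.5, -0.6, -3.2]
opening: 0.0231
```

```bash
python3 - <<'E'
from st import *
r=snap("3"); st()
a=cv2.resize(r["scene"]["frame"][100:300,40:240],None,fx=2,fy=2,interpolation=cv2.INTER_CUBIC)
b=cv2.resize(r["top"]["frame"][170:370,370:570],None,fx=2,fy=2,interpolation=cv2.INTER_CUBIC)
cv2.imwrite("pics/c7.png",np.hstack([a,b]))
E
```

```text
t 3.83 tcp [ 0.5192 -0.3483  0.251 ] lifter yaw 0.1048 tool x [ 0.001 -0.001 -1.   ] j [-0.71  0.52  1.19 -0.    1.43  0.75] F [-0.8 -0.6 -3.1] M [-0.01 -0.02  0.  ] open 0.0234
```

View pics/c7.png

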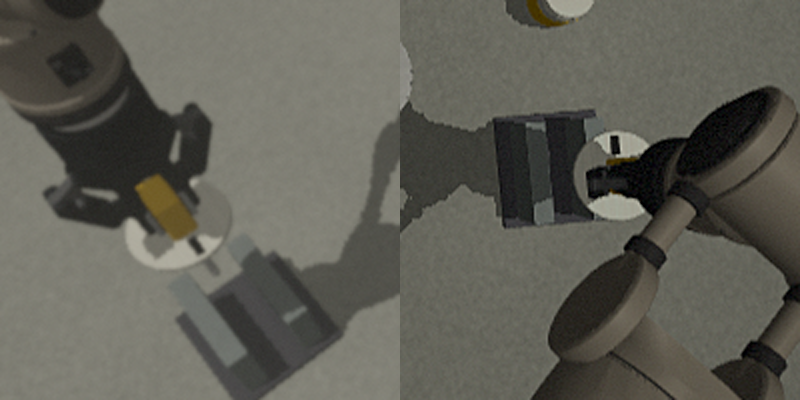

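The lifter is held level and clear of the stand (guard at about (178,230) in the left crop), and the wrist reads about -3 N. I swing to the pre-entry point on the robot side of the red lid.

Emit:
arm_command --increments '[{"x": 0.001,"y": 0.01,"z": 0.0,"wx": 0.0,"wy": 0.0,"wz": -0.006,"gripper": -1.0},{"x": 0.003,"y": 0.034,"z": 0.0,"wx": 0.0,"wy": 0.0,"wz": -0.021,"gripper": -1.0},{"x": 0.006,"y": 0.068,"z": 0.0,"wx": 0.0,"wy": 0.0,"wz": -0.043,"gripper": -1.0},{"x": 0.0095,"y": 0.105,"z": 0.0,"wx": 0.0,"wy": 0.0,"wz": -0.066,"gripper": -1.0},{"x": 0.013,"y": 0.141,"z": 0.0,"wx": 0.0,"wy": 0.0,"wz": -0.088,"gripper": -1.0},{"x": 0.016,"y": 0.178,"z": 0.0,"wx": 0.0,"wy": 0.0,"wz": -0.111,"gripper": -1.0},{"x": 0.019,"y": 0.214,"z": 0.0,"wx": 0.0,"wy": 0.0,"wz": -0.134,"gripper": -1.0},{"x": 0.023,"y": 0.251,"z": 0.0,"wx": 0.0,"wy": 0.0,"wz": -0.157,"gripper": -1.0}]'

```text
time_s: 4.5
tcp_pos: [0.5407, -0.0946, 0.2484]
tool_rot: [-0.485, -0.513, -0.488, 0.514]
wrist_force: [0.7, -0.6, -1.9]
opening: 0.0234
```

Emit:
arm_command --increments '[{"x": 0.003,"y": 0.0365,"z": 0.0,"wx": 0.0,"wy": 0.0,"wz": -0.023,"gripper": -1.0},{"x": 0.0065,"y": 0.073,"z": 0.0,"wx": 0.0,"wy": 0.0,"wz": -0.046,"gripper": -1.0},{"x": 0.01,"y": 0.1095,"z": 0.0,"wx": 0.0,"wy": 0.0,"wz": -0.069,"gripper": -1.0},{"x": 0.013,"y": 0.146,"z": 0.0,"wx": 0.0,"wy": 0.0,"wz": -0.092,"gripper": -1.0},{"x": 0.016,"y": 0.178,"z": 0.0,"wx": 0.0,"wy": 0.0,"wz": -0.111,"gripper": -1.0},{"x": 0.018,"y": 0.204,"z": 0.0,"wx": 0.0,"wy": 0.0,"wz": -0.128,"gripper": -1.0},{"x": 0.02,"y": 0.224,"z": 0.0,"wx": 0.0,"wy": 0.0,"wz": -0.14,"gripper": -1.0},{"x": 0.021,"y": 0.236,"z": 0.0,"wx": 0.0,"wy": 0.0,"wz": -0.148,"gripper": -1.0}]'

```text
time_s: 5.17
tcp_pos: [0.5615, 0.1419, 0.2482]
tool_rot: [-0.447, -0.546, -0.449, 0.548]
wrist_force: [0.4, 0.1, -2.5]
opening: 0.0231
```

```bash
python3 - <<'E'
from st import *
r=snap("4"); st()
a=cv2.resize(r["scene"]["frame"][60:240,240:420],None,fx=2.2,fy=2.2,interpolation=cv2.INTER_CUBIC)
b=cv2.resize(r["top"]["frame"][130:310,170:350],None,fx=2.2,fy=2.2,interpolation=cv2.INTER_CUBIC)
cv2.imwrite("pics/c8.png",np.hstack([a,b]))
E
```

```text
t 5.27 tcp [0.5616 0.1413 0.2482] lifter yaw -0.1974 tool x [-0.004  0.    -1.   ] j [0.11 0.43 1.34 0.   1.38 1.88] F [ 0.2 -0.6 -3.3] M [0.01 0.03 0.06] open 0.0232
```

View pics/c8.png

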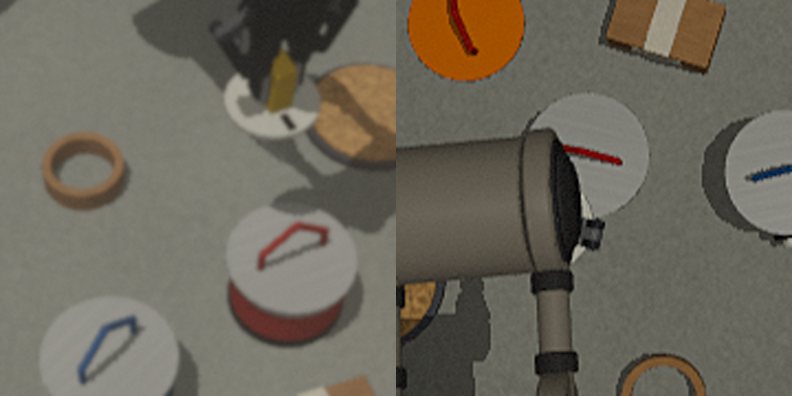

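```bash
python3 - <<'E'
from m import *
from scipy.optimize import least_squares
S=load("scene4");S0=load("scene0")
f=S
H=cv2.cvtColor(f["frame"],cv2.COLOR_BGR2HSV)
m=cv2.inRange(H,(0,0,128),(180,60,255)); m=cv2.morphologyEx(m,cv2.MORPH_CLOSE,np.ones((3,3)))
c=biggest(m,(335,85,392,128)); hull=cv2.convexHull(c); c=c[:,0].astype(float)
c=np.array([p for p in c if abs(cv2.pointPolygonTest(hull.astype(np.float32),tuple(map(float,p)),True))<1.0])
P=onz(f,c+.5,0.2482-0.0757+0.066)
# keep lower rim only (away from gripper): v>104
k=c[:,1]>105; Q=P[k]
r=least_squares(lambda p:np.hypot(Q[:,0]-p[0],Q[:,1]-p[1])-0.0441,[0.56,0.14],loss="soft_l1",f_scale=0.001)
print("guard scene",r.x,len(Q),np.abs(r.fun).mean())
q=np.zeros_like(m);q[105:125,358:380]=cv2.inRange(H,(0,0,0),(180,255,70))[105:125,358:380]
n,lab,st,ce=cv2.connectedComponentsWithStats(q)
for i in range(1,n): print("dark",st[i],np.round(onz(f,ce[i]+.5,.2385)[0,:2],4))
print("peak scene0",np.round(onz(S0,[376.5,162],.139),4))
E
```

```text
guard scene [0.5611427 0.1393759] 53 0.0007509979357974113
dark [369 113   4   5   9] [0.5902 0.1354]
peak scene0 [[0.6376 0.1255 0.139 ]]
```

The scene view puts the guard within about 1.5 mm of the kinematic prediction, with the hook about 2 mm to the left of the loop's midline. I descend with that correction.

Emit:
arm_command --increments '[{"x": 0.0,"y": -0.001,"z": -0.006,"wx": 0.0,"wy": 0.0,"wz": 0.0,"gripper": -1.0},{"x": 0.0,"y": -0.002,"z": -0.02,"wx": 0.0,"wy": 0.0,"wz": 0.0,"gripper": -1.0},{"x": 0.0,"y": -0.002,"z": -0.037,"wx": 0.0,"wy": 0.0,"wz": 0.0,"gripper": -1.0},{"x": 0.0,"y": -0.002,"z": -0.053,"wx": 0.0,"wy": 0.0,"wz": 0.0,"gripper": -1.0},{"x": 0.0,"y": -0.002,"z": -0.065,"wx": 0.0,"wy": 0.0,"wz": 0.0,"gripper": -1.0},{"x": 0.0,"y": -0.002,"z": -0.072,"wx": 0.0,"wy": 0.0,"wz": 0.0,"gripper": -1.0},{"x": 0.0,"y": -0.002,"z": -0.073,"wx": 0.0,"wy": 0.0,"wz": 0.0,"gripper": -1.0},{"x": 0.0,"y": -0.002,"z": -0.073,"wx": 0.0,"wy": 0.0,"wz": 0.0,"gripper": -1.0}]'

```text
time_s: 5.93
tcp_pos: [0.5628, 0.1361, 0.1768]
tool_rot: [-0.447, -0.547, -0.448, 0.548]
wrist_force: [0.1, -0.2, -2.2]
opening: 0.023
```

```bash
python3 - <<'E'
from st import *
r=snap("5"); s,R=st()
L=np.array([0.6373,0.1233]); y=-0.2; d=np.array([np.cos(y),np.sin(y)]); p=np.array([-d[1],d[0]]); v=L-np.array(s["tcp_pos"])[:2]
print("along",v@d,"lat",v@p,"vec",v)
crop(r["scene"]["frame"],310,80,420,220,4,"pics/c9.png")
E
```

```text
t 6.03 tcp [0.5635 0.1365 0.178 ] lifter yaw -0.2006 tool x [ 0.001  0.    -1.   ] j [ 0.11  0.49  1.45 -0.    1.2   1.88] F [ 0.2  0.2 -2.3] M [-0.03 -0.05 -0.03] open 0.0232
along 0.0749480989913335 lat 0.0017405365739375362 vec [ 0.07379992 -0.01318405]
```

View pics/c9.png

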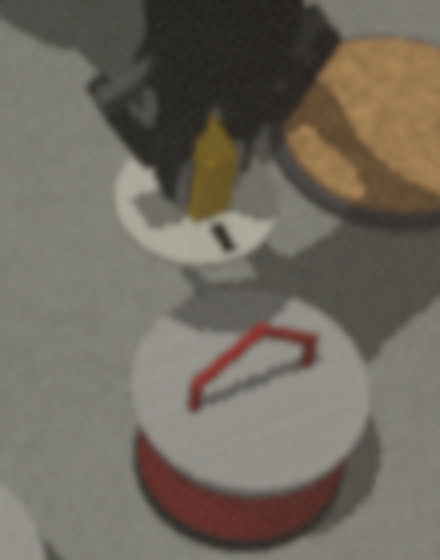

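```bash
cat > g.py <<'E'
from m import *
from scipy.optimize import least_squares
def guard(f,roi,z,vmin,guess,thr=128):
    H=cv2.cvtColor(f["frame"],cv2.COLOR_BGR2HSV)
    m=cv2.inRange(H,(0,0,thr),(180,60,255)); m=cv2.morphologyEx(m,cv2.MORPH_CLOSE,np.ones((3,3)))
    c=biggest(m,roi); hull=cv2.convexHull(c); c=c[:,0].astype(float)
    c=np.array([p for p in c if abs(cv2.pointPolygonTest(hull.astype(np.float32),tuple(map(float,p)),True))<1.0 and p[1]>vmin])
    Q=onz(f,c+.5,z)
    r=least_squares(lambda p:np.hypot(Q[:,0]-p[0],Q[:,1]-p[1])-0.0441,guess,loss="soft_l1",f_scale=0.001)
    return r.x,len(Q),np.abs(r.fun).mean()
E
python3 - <<'E'
from g import *
S=load("scene5");S0=load("scene0")
print("now",guard(S,(335,110,382,147),0.168,128,[.56,.137]))
print("stand",guard(S0,(128,222,190,275),0.091,245,[.518,-.349]))
L=np.array([0.6352,0.1231])
g=guard(S,(335,110,382,147),0.168,128,[.56,.137])[0]
for y in(-.2,):
    d=np.array([np.cos(y),np.sin(y)]); p=np.array([-d[1],d[0]]); v=L-g; print("along",v@d,"lat",v@p)
E
```

```text
now (array([0.56615202, 0.12043942]), 51, np.float64(0.0042298353493777354))
stand (array([ 0.51843341, -0.34906054]), 63, np.float64(0.0005569637818067791))
along 0.06714303859572236 lat 0.016325259635110074
```

```bash
python3 - <<'E'
from g import *
S=load("scene5")
H=cv2.cvtColor(S["frame"],cv2.COLOR_BGR2HSV)
m=cv2.inRange(H,(0,0,128),(180,60,255))
x0,y0,x1,y1=335,110,390,150
for y in range(118,150): print(y,''.join('#' if m[y,x] else '.' for x in range(x0,x1)))
for u,v in ((0.5635,0.1365),(0.5615,0.1365),(.5615,.1345)):
    th=np.linspace(0,2*np.pi,13); P=np.c_[u+.045*np.cos(th),v+.045*np.sin(th),np.full(13,.168)]
    print(u,v,np.round(proj(S,P),0).astype(int).tolist())
E
```

```text
118 #.####.................................................
119 ##.#####...............................................
120 #.#######..............................................
121 ..########.............................................
122 .###########...........................................
123 .############..........................................
124 ##.###########.........................................
125 .#############.........................................
126 ##############.........................................
127 .#############.........................................
128 #############..........................................
129 ##########.............................................
130 .########..............................................
131 ##.#######....................................#........
132 ##########....................................##.......
133 ###########...................######..........###......
134 ############.........#......###########....#...........
135 ############........###..####################..........
136 ####.########..#
[... 632 characters left out ...]
.......
147 ##...#####....##.#.............#.......................
148 ###...#.####.#..###............#.......................
149 #.......####..#####....................................
0.5635 0.1365 [[373, 143], [380, 136], [381, 128], [376, 120], [368, 115], [357, 114], [348, 116], [341, 123], [340, 131], [344, 139], [352, 144], [363, 146], [373, 143]]
0.5615 0.1365 [[373, 142], [379, 135], [380, 127], [376, 119], [367, 114], [357, 113], [347, 116], [341, 122], [339, 130], [343, 138], [352, 144], [363, 145], [373, 142]]
0.5615 0.1345 [[372, 142], [378, 136], [379, 128], [375, 120], [366, 115], [356, 113], [346, 116], [340, 123], [338, 131], [342, 139], [351, 144], [362, 146], [372, 142]]
```

The guard in the image agrees with the kinematics. The remaining offset to the loop centre is (+0.0735, -0.0132). I slide the hook through the loop along the lid's x axis.

Emit:
arm_command --increments '[{"x": 0.004,"y": 0.001,"z": 0.0,"wx": 0.0,"wy": 0.0,"wz": 0.0,"gripper": -1.0},{"x": 0.012,"y": -0.0007,"z": 0.0,"wx": 0.0,"wy": 0.0,"wz": 0.0,"gripper": -1.0},{"x": 0.024,"y": -0.003,"z": 0.0,"wx": 0.0,"wy": 0.0,"wz": 0.0,"gripper": -1.0},{"x": 0.037,"y": -0.006,"z": 0.0,"wx": 0.0,"wy": 0.0,"wz": 0.0,"gripper": -1.0},{"x": 0.05,"y": -0.0085,"z": 0.0,"wx": 0.0,"wy": 0.0,"wz": 0.0,"gripper": -1.0},{"x": 0.061,"y": -0.0107,"z": 0.0,"wx": 0.0,"wy": 0.0,"wz": 0.0,"gripper": -1.0},{"x": 0.069,"y": -0.0123,"z": 0.0,"wx": 0.0,"wy": 0.0,"wz": 0.0,"gripper": -1.0},{"x": 0.0735,"y": -0.0132,"z": 0.0,"wx": 0.0,"wy": 0.0,"wz": 0.0,"gripper": -1.0}]'

```text
time_s: 6.7
tcp_pos: [0.6382, 0.1231, 0.1774]
tool_rot: [0.448, 0.548, 0.447, -0.547]
wrist_force: [0.2, -0.2, -1.7]
opening: 0.0227
```

```bash
python3 - <<'E'
from st import *
r=snap("6"); s,R=st()
L=np.array([0.6373,0.1233]); y=-0.2; d=np.array([np.cos(y),np.sin(y)]); p=np.array([-d[1],d[0]]); v=L-np.array(s["tcp_pos"])[:2]
print("along",v@d,"lat",v@p,"vec",v)
a=cv2.resize(r["scene"]["frame"][90:220,310:440],None,fx=3,fy=3,interpolation=cv2.INTER_CUBIC)
b=cv2.resize(r["top"]["frame"][130:260,190:320],None,fx=3,fy=3,interpolation=cv2.INTER_CUBIC)
cv2.imwrite("pics/c10.png",np.hstack([a,b]))
E
```

```text
t 6.8 tcp [0.6375 0.1233 0.1772] lifter yaw -0.2006 tool x [ 0.001 -0.    -1.   ] j [ 0.07  0.61  1.23 -0.    1.3   1.84] F [-0.4 -0.3 -2.2] M [-0.01 -0.05  0.03] open 0.0232
along -0.00016604670695067654 lat -1.685524250929738e-05 vec [-1.66085448e-04  1.64691283e-05]
```

View pics/c10.png

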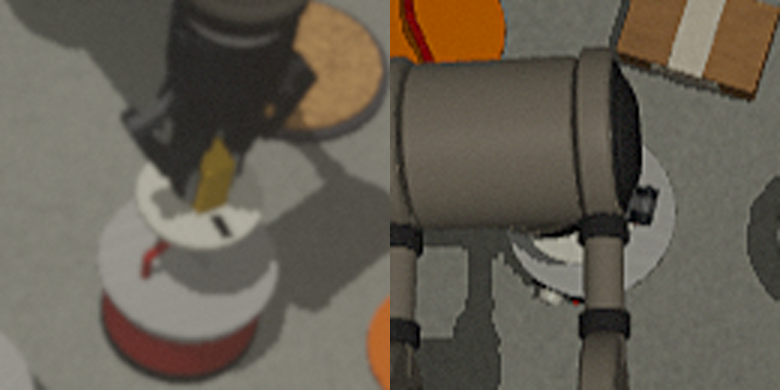

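The hook is centred under the loop with no contact force. I raise it slowly to take up the lid.

Emit:
arm_command --increments '[{"x": 0.0,"y": 0.0,"z": 0.004,"wx": 0.0,"wy": 0.0,"wz": 0.0,"gripper": -1.0},{"x": 0.0,"y": 0.0,"z": 0.011,"wx": 0.0,"wy": 0.0,"wz": 0.0,"gripper": -1.0},{"x": 0.0,"y": 0.0,"z": 0.018,"wx": 0.0,"wy": 0.0,"wz": 0.0,"gripper": -1.0},{"x": 0.0,"y": 0.0,"z": 0.023,"wx": 0.0,"wy": 0.0,"wz": 0.0,"gripper": -1.0},{"x": 0.0,"y": 0.0,"z": 0.026,"wx": 0.0,"wy": 0.0,"wz": 0.0,"gripper": -1.0},{"x": 0.0,"y": 0.0,"z": 0.028,"wx": 0.0,"wy": 0.0,"wz": 0.0,"gripper": -1.0},{"x": 0.0,"y": 0.0,"z": 0.03,"wx": 0.0,"wy": 0.0,"wz": 0.0,"gripper": -1.0},{"x": 0.0,"y": 0.0,"z": 0.032,"wx": 0.0,"wy": 0.0,"wz": 0.0,"gripper": -1.0}]'

```text
time_s: 7.47
tcp_pos: [0.6362, 0.1236, 0.2089]
tool_rot: [-0.447, -0.547, -0.448, 0.548]
wrist_force: [0.7, 0.3, -5.8]
opening: 0.0233
```

```bash
python3 - <<'E'
from st import *
r=snap("7"); s,R=st()
a=cv2.resize(r["scene"]["frame"][90:220,310:440],None,fx=3,fy=3,interpolation=cv2.INTER_CUBIC)
b=cv2.resize(r["top"]["frame"][130:260,190:320],None,fx=3,fy=3,interpolation=cv2.INTER_CUBIC)
cv2.imwrite("pics/c11.png",np.hstack([a,b]))
E
```

```text
t 7.57 tcp [0.6365 0.1236 0.2093] lifter yaw -0.2002 tool x [-0. -0. -1.] j [ 0.07  0.59  1.18 -0.    1.37  1.84] F [ 0.5  0.6 -5.2] M [ 0.01 -0.04  0.04] open 0.0232
```

View pics/c11.png

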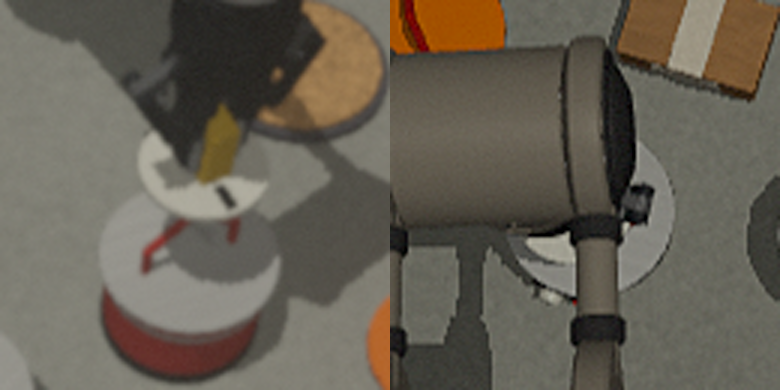

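The wrist load rose by about 3 N, so the hook has the lid's weight, and the loop is visible on both sides of the hook. I lift it further, slowly.

Emit:
arm_command --increments '[{"x": 0.0,"y": 0.0,"z": 0.002,"wx": 0.0,"wy": 0.0,"wz": 0.0,"gripper": -1.0},{"x": 0.0,"y": 0.0,"z": 0.006,"wx": 0.0,"wy": 0.0,"wz": 0.0,"gripper": -1.0},{"x": 0.0,"y": 0.0,"z": 0.012,"wx": 0.0,"wy": 0.0,"wz": 0.0,"gripper": -1.0},{"x": 0.0,"y": 0.0,"z": 0.019,"wx": 0.0,"wy": 0.0,"wz": 0.0,"gripper": -1.0},{"x": 0.0,"y": 0.0,"z": 0.026,"wx": 0.0,"wy": 0.0,"wz": 0.0,"gripper": -1.0},{"x": 0.0,"y": 0.0,"z": 0.032,"wx": 0.0,"wy": 0.0,"wz": 0.0,"gripper": -1.0},{"x": 0.0,"y": 0.0,"z": 0.037,"wx": 0.0,"wy": 0.0,"wz": 0.0,"gripper": -1.0},{"x": 0.0,"y": 0.0,"z": 0.04,"wx": 0.0,"wy": 0.0,"wz": 0.0,"gripper": -1.0}]'

```text
time_s: 8.23
tcp_pos: [0.6368, 0.1236, 0.2505]
tool_rot: [0.448, 0.548, 0.447, -0.547]
wrist_force: [0.4, 0.6, -5.5]
opening: 0.0231
```

```bash
python3 - <<'E'
from st import *
r=snap("8"); s,R=st()
a=cv2.resize(r["scene"]["frame"][90:220,310:440],None,fx=3,fy=3,interpolation=cv2.INTER_CUBIC)
b=cv2.resize(r["top"]["frame"][130:260,190:320],None,fx=3,fy=3,interpolation=cv2.INTER_CUBIC)
cv2.imwrite("pics/c12.png",np.hstack([a,b]))
E
```

```text
t 8.33 tcp [0.6368 0.1236 0.2502] lifter yaw -0.2002 tool x [ 0.001  0.    -1.   ] j [ 0.07  0.57  1.11 -0.    1.46  1.84] F [-0.6  0.2 -6.9] M [-0.04 -0.07 -0.  ] open 0.0234
```

View pics/c12.png

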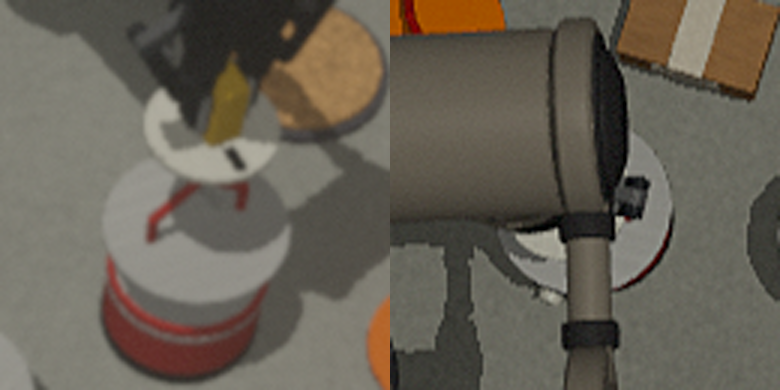

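The lid hangs level about 44 mm up, with its plug well above the red rim at (180,300) in the crop. I carry it towards the rest along a smooth profile.

Emit:
arm_command --increments '[{"x": 0.0,"y": 0.0001,"z": 0.0,"wx": 0.0,"wy": 0.0,"wz": 0.0,"gripper": -1.0},{"x": -0.0003,"y": 0.0006,"z": 0.0,"wx": 0.0,"wy": 0.0,"wz": 0.0,"gripper": -1.0},{"x": -0.001,"y": 0.0018,"z": 0.0,"wx": 0.0,"wy": 0.0,"wz": 0.0,"gripper": -1.0},{"x": -0.0022,"y": 0.004,"z": 0.0,"wx": 0.0,"wy": 0.0,"wz": 0.0,"gripper": -1.0},{"x": -0.0042,"y": 0.0074,"z": 0.0,"wx": 0.0,"wy": 0.0,"wz": 0.0,"gripper": -1.0},{"x": -0.0068,"y": 0.0122,"z": 0.0,"wx": 0.0,"wy": 0.0,"wz": 0.0,"gripper": -1.0},{"x": -0.0103,"y": 0.0183,"z": 0.0,"wx": 0.0,"wy": 0.0,"wz": 0.0,"gripper": -1.0},{"x": -0.0145,"y": 0.0259,"z": 0.0,"wx": 0.0,"wy": 0.0,"wz": 0.0,"gripper": -1.0}]'

```text
time_s: 9.0
tcp_pos: [0.6217, 0.15, 0.2493]
tool_rot: [-0.447, -0.547, -0.447, 0.548]
wrist_force: [-0.3, -0.5, -5.8]
opening: 0.0231
```

Emit:
arm_command --increments '[{"x": -0.005,"y": 0.0089,"z": 0.0,"wx": 0.0,"wy": 0.0,"wz": 0.0,"gripper": -1.0},{"x": -0.0107,"y": 0.0191,"z": 0.0,"wx": 0.0,"wy": 0.0,"wz": 0.0,"gripper": -1.0},{"x": -0.0171,"y": 0.0305,"z": 0.0,"wx": 0.0,"wy": 0.0,"wz": 0.0,"gripper": -1.0},{"x": -0.024,"y": 0.0429,"z": 0.0,"wx": 0.0,"wy": 0.0,"wz": 0.0,"gripper": -1.0},{"x": -0.0315,"y": 0.0562,"z": 0.0,"wx": 0.0,"wy": 0.0,"wz": 0.0,"gripper": -1.0},{"x": -0.0393,"y": 0.0701,"z": 0.0,"wx": 0.0,"wy": 0.0,"wz": 0.0,"gripper": -1.0},{"x": -0.0473,"y": 0.0845,"z": 0.0,"wx": 0.0,"wy": 0.0,"wz": 0.0,"gripper": -1.0},{"x": -0.0555,"y": 0.0991,"z": 0.0,"wx": 0.0,"wy": 0.0,"wz": 0.0,"gripper": -1.0}]'

```text
time_s: 9.67
tcp_pos: [0.5655, 0.2503, 0.2494]
tool_rot: [0.448, 0.547, 0.448, -0.547]
wrist_force: [-0.3, 0.2, -5.5]
opening: 0.0234
```

Emit:
arm_command --increments '[{"x": -0.0082,"y": 0.0146,"z": 0.0,"wx": 0.0,"wy": 0.0,"wz": 0.0,"gripper": -1.0},{"x": -0.0162,"y": 0.029,"z": 0.0,"wx": 0.0,"wy": 0.0,"wz": 0.0,"gripper": -1.0},{"x": -0.024,"y": 0.0429,"z": 0.0,"wx": 0.0,"wy": 0.0,"wz": 0.0,"gripper": -1.0},{"x": -0.0315,"y": 0.0562,"z": 0.0,"wx": 0.0,"wy": 0.0,"wz": 0.0,"gripper": -1.0},{"x": -0.0384,"y": 0.0686,"z": 0.0,"wx": 0.0,"wy": 0.0,"wz": 0.0,"gripper": -1.0},{"x": -0.0448,"y": 0.08,"z": 0.0,"wx": 0.0,"wy": 0.0,"wz": 0.0,"gripper": -1.0},{"x": -0.0505,"y": 0.0902,"z": 0.0,"wx": 0.0,"wy": 0.0,"wz": 0.0,"gripper": -1.0},{"x": -0.0555,"y": 0.0991,"z": 0.0,"wx": 0.0,"wy": 0.0,"wz": 0.0,"gripper": -1.0}]'

```text
time_s: 10.33
tcp_pos: [0.5104, 0.3488, 0.2493]
tool_rot: [-0.448, -0.547, -0.448, 0.547]
wrist_force: [0.9, -0.0, -5.2]
opening: 0.0233
```

Emit:
arm_command --increments '[{"x": -0.0042,"y": 0.0075,"z": 0.0,"wx": 0.0,"wy": 0.0,"wz": 0.0,"gripper": -1.0},{"x": -0.0077,"y": 0.0137,"z": 0.0,"wx": 0.0,"wy": 0.0,"wz": 0.0,"gripper": -1.0},{"x": -0.0103,"y": 0.0184,"z": 0.0,"wx": 0.0,"wy": 0.0,"wz": 0.0,"gripper": -1.0},{"x": -0.0123,"y": 0.0219,"z": 0.0,"wx": 0.0,"wy": 0.0,"wz": 0.0,"gripper": -1.0},{"x": -0.0135,"y": 0.0241,"z": 0.0,"wx": 0.0,"wy": 0.0,"wz": 0.0,"gripper": -1.0},{"x": -0.0142,"y": 0.0253,"z": 0.0,"wx": 0.0,"wy": 0.0,"wz": 0.0,"gripper": -1.0},{"x": -0.0144,"y": 0.0258,"z": 0.0,"wx": 0.0,"wy": 0.0,"wz": 0.0,"gripper": -1.0},{"x": -0.0145,"y": 0.0259,"z": 0.0,"wx": 0.0,"wy": 0.0,"wz": 0.0,"gripper": -1.0}]'

```text
time_s: 11.0
tcp_pos: [0.4967, 0.3734, 0.2493]
tool_rot: [-0.448, -0.547, -0.447, 0.548]
wrist_force: [-0.5, 0.3, -5.2]
opening: 0.0231
```

```bash
python3 - <<'E'
from st import *
r=snap("9"); s,R=st()
a=cv2.resize(r["scene"]["frame"][10:160,330:480],None,fx=2.6,fy=2.6,interpolation=cv2.INTER_CUBIC)
b=cv2.resize(r["top"]["frame"][180:330,90:240],None,fx=2.6,fy=2.6,interpolation=cv2.INTER_CUBIC)
cv2.imwrite("pics/c13.png",np.hstack([a,b]))
E
```

```text
t 11.1 tcp [0.4967 0.3733 0.2493] lifter yaw -0.2006 tool x [ 0. -0. -1.] j [ 0.52  0.51  1.21 -0.    1.42  2.29] F [-0.1  0.4 -6.4] M [-0.01 -0.06 -0.  ] open 0.0232
```

View pics/c13.png

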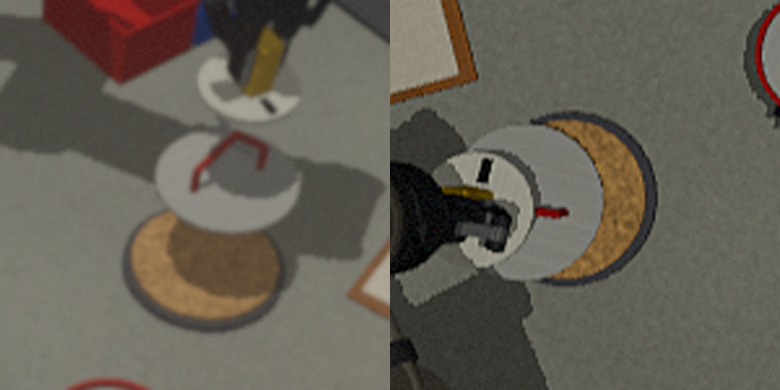

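The lid hangs level over the rest, centred at (228,180) in the scene crop with the loop on the hook. I measure lid against rest in each view before lowering.

```bash
python3 - <<'E'
from m import *
from scipy.optimize import least_squares
S=load("scene9");T=load("top9");S0=load("scene0");T0=load("top0")
def fit(f,roi,z,thr,sel,guess,R,col=None):
    H=cv2.cvtColor(f["frame"],cv2.COLOR_BGR2HSV)
    m=cv2.inRange(H,(0,0,thr),(180,40,255)) if col is None else cv2.inRange(H,*col)
    m=cv2.morphologyEx(m,cv2.MORPH_CLOSE,np.ones((3,3))); m=cv2.morphologyEx(m,cv2.MORPH_OPEN,np.ones((3,3)))
    c=biggest(m,roi); hull=cv2.convexHull(c); c=c[:,0].astype(float)
    c=np.array([p for p in c if abs(cv2.pointPolygonTest(hull.astype(np.float32),tuple(map(float,p)),True))<1.0 and sel(p)])
    Q=onz(f,c+.5,z)
    r=least_squares(lambda p:np.hypot(Q[:,0]-p[0],Q[:,1]-p[1])-(R if R else p[2]),guess if R else guess+[.07],loss="soft_l1",f_scale=0.001)
    return np.round(r.x,4),len(Q),round(np.abs(r.fun).mean(),4)
print("lid scene",fit(S,(385,55,450,105),.1276,125,lambda p:p[1]>75,[.49,.37],.067))
print("lid top",fit(T,(90,225,175,292),.1276,112,lambda p:p[0]>148,[.49,.37],.067))
ck=((5,60,60),(28,255,255))
print("cork scene0",fit(S0,(370,80,445,142),.015,0,lambda p:True,[.49,.37],None,ck))
print("cork top0",fit(T0,(115,215,202,298),.015,0,lambda p:True,[.49,.37],None,ck))
E
```

```text
lid scene (array([0.494 , 0.3751]), 67, np.float64(0.0008))
lid top (array([0.4975, 0.3728]), 69, np.float64(0.0007))
cork scene0 (array([0.4973, 0.3724, 0.0775]), 145, np.float64(0.0008))
cork top0 (array([0.496 , 0.3722, 0.0758]), 174, np.float64(0.0006))
```

Lid and cork centres agree within about 3 mm in both views (mean offset about -1, +1.6 mm). I lower it, slowing at the end.

Emit:
arm_command --increments '[{"x": 0.0,"y": 0.0,"z": -0.003,"wx": 0.0,"wy": 0.0,"wz": 0.0,"gripper": -1.0},{"x": 0.0,"y": -0.0005,"z": -0.011,"wx": 0.0,"wy": 0.0,"wz": 0.0,"gripper": -1.0},{"x": 0.0,"y": -0.001,"z": -0.024,"wx": 0.0,"wy": 0.0,"wz": 0.0,"gripper": -1.0},{"x": 0.0,"y": -0.001,"z": -0.04,"wx": 0.0,"wy": 0.0,"wz": 0.0,"gripper": -1.0},{"x": 0.0,"y": -0.001,"z": -0.056,"wx": 0.0,"wy": 0.0,"wz": 0.0,"gripper": -1.0},{"x": 0.0,"y": -0.001,"z": -0.07,"wx": 0.0,"wy": 0.0,"wz": 0.0,"gripper": -1.0},{"x": 0.0,"y": -0.001,"z": -0.08,"wx": 0.0,"wy": 0.0,"wz": 0.0,"gripper": -1.0},{"x": 0.0,"y": -0.001,"z": -0.085,"wx": 0.0,"wy": 0.0,"wz": 0.0,"gripper": -1.0}]'

```text
time_s: 11.77
tcp_pos: [0.4958, 0.372, 0.1621]
tool_rot: [-0.447, -0.546, -0.448, 0.549]
wrist_force: [-0.3, 0.3, -6.1]
opening: 0.0231
```

Emit:
arm_command --increments '[{"x": 0.0,"y": 0.0,"z": -0.0015,"wx": 0.0,"wy": 0.0,"wz": 0.0,"gripper": -1.0},{"x": 0.0,"y": 0.0,"z": -0.0035,"wx": 0.0,"wy": 0.0,"wz": 0.0,"gripper": -1.0},{"x": 0.0,"y": 0.0,"z": -0.0055,"wx": 0.0,"wy": 0.0,"wz": 0.0,"gripper": -1.0},{"x": 0.0,"y": 0.0,"z": -0.0075,"wx": 0.0,"wy": 0.0,"wz": 0.0,"gripper": -1.0},{"x": 0.0,"y": 0.0,"z": -0.009,"wx": 0.0,"wy": 0.0,"wz": 0.0,"gripper": -1.0},{"x": 0.0,"y": 0.0,"z": -0.0105,"wx": 0.0,"wy": 0.0,"wz": 0.0,"gripper": -1.0},{"x": 0.0,"y": 0.0,"z": -0.012,"wx": 0.0,"wy": 0.0,"wz": 0.0,"gripper": -1.0},{"x": 0.0,"y": 0.0,"z": -0.013,"wx": 0.0,"wy": 0.0,"wz": 0.0,"gripper": -1.0}]'

```text
time_s: 12.43
tcp_pos: [0.4966, 0.3726, 0.1513]
tool_rot: [0.448, 0.547, 0.448, -0.547]
wrist_force: [-0.4, 0.5, -5.5]
opening: 0.0234
```

```bash
python3 - <<'E'
from st import *
r=snap("10"); s,R=st()
a=cv2.resize(r["scene"]["frame"][30:180,330:480],None,fx=2.6,fy=2.6,interpolation=cv2.INTER_CUBIC)
b=cv2.resize(r["top"]["frame"][180:330,90:240],None,fx=2.6,fy=2.6,interpolation=cv2.INTER_CUBIC)
cv2.imwrite("pics/c14.png",np.hstack([a,b]))
E
```

```text
t 12.53 tcp [0.4965 0.3725 0.1512] lifter yaw -0.2002 tool x [-0. -0. -1.] j [ 0.52  0.58  1.36 -0.    1.2   2.29] F [-0.4  0.3 -5. ] M [ 0.02  0.02 -0.03] open 0.0227
```

View pics/c14.png

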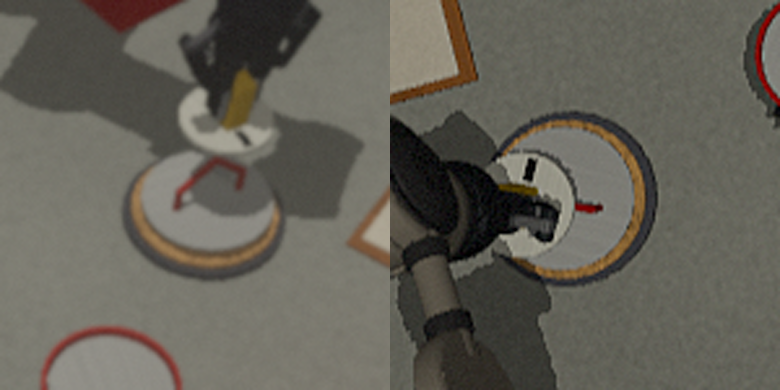

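The lid is centred over the cork, a few mm above it, and still hanging (-5 N). I lower the last millimetres at about 1 mm per row.

Emit:
arm_command --increments '[{"x": 0.0,"y": 0.0,"z": -0.001,"wx": 0.0,"wy": 0.0,"wz": 0.0,"gripper": -1.0},{"x": 0.0,"y": 0.0,"z": -0.002,"wx": 0.0,"wy": 0.0,"wz": 0.0,"gripper": -1.0},{"x": 0.0,"y": 0.0,"z": -0.003,"wx": 0.0,"wy": 0.0,"wz": 0.0,"gripper": -1.0},{"x": 0.0,"y": 0.0,"z": -0.004,"wx": 0.0,"wy": 0.0,"wz": 0.0,"gripper": -1.0},{"x": 0.0,"y": 0.0,"z": -0.005,"wx": 0.0,"wy": 0.0,"wz": 0.0,"gripper": -1.0},{"x": 0.0,"y": 0.0,"z": -0.006,"wx": 0.0,"wy": 0.0,"wz": 0.0,"gripper": -1.0},{"x": 0.0,"y": 0.0,"z": -0.007,"wx": 0.0,"wy": 0.0,"wz": 0.0,"gripper": -1.0},{"x": 0.0,"y": 0.0,"z": -0.008,"wx": 0.0,"wy": 0.0,"wz": 0.0,"gripper": -1.0}]'

```text
time_s: 13.2
tcp_pos: [0.4967, 0.3727, 0.1434]
tool_rot: [0.448, 0.548, 0.447, -0.547]
wrist_force: [-0.3, 0.4, -2.1]
opening: 0.0231
```

```bash
python3 - <<'E'
from st import *
r=snap("11"); s,R=st()
E
```

```text
t 13.3 tcp [0.4967 0.3726 0.1436] lifter yaw -0.2002 tool x [ 0.  0. -1.] j [ 0.52  0.59  1.37 -0.    1.18  2.29] F [ 0.6  0.2 -4.4] M [0.   0.01 0.  ] open 0.023
```

Emit:
arm_command --increments '[{"x": 0.0,"y": 0.0,"z": -0.002,"wx": 0.0,"wy": 0.0,"wz": 0.0,"gripper": -1.0},{"x": 0.0,"y": 0.0,"z": -0.005,"wx": 0.0,"wy": 0.0,"wz": 0.0,"gripper": -1.0},{"x": 0.0,"y": 0.0,"z": -0.009,"wx": 0.0,"wy": 0.0,"wz": 0.0,"gripper": -1.0},{"x": 0.0,"y": 0.0,"z": -0.014,"wx": 0.0,"wy": 0.0,"wz": 0.0,"gripper": -1.0},{"x": 0.0,"y": 0.0,"z": -0.019,"wx": 0.0,"wy": 0.0,"wz": 0.0,"gripper": -1.0},{"x": 0.0,"y": 0.0,"z": -0.023,"wx": 0.0,"wy": 0.0,"wz": 0.0,"gripper": -1.0},{"x": 0.0,"y": 0.0,"z": -0.025,"wx": 0.0,"wy": 0.0,"wz": 0.0,"gripper": -1.0},{"x": 0.0,"y": 0.0,"z": -0.025,"wx": 0.0,"wy": 0.0,"wz": 0.0,"gripper": -1.0}]'

```text
time_s: 13.97
tcp_pos: [0.4962, 0.3724, 0.1175]
tool_rot: [-0.447, -0.547, -0.448, 0.548]
wrist_force: [0.0, 0.1, -2.7]
opening: 0.0231
```

```bash
python3 - <<'E'
from st import *
r=snap("12"); s,R=st()
a=cv2.resize(r["scene"]["frame"][30:180,330:480],None,fx=2.6,fy=2.6,interpolation=cv2.INTER_CUBIC)
b=cv2.resize(r["top"]["frame"][180:330,90:240],None,fx=2.6,fy=2.6,interpolation=cv2.INTER_CUBIC)
cv2.imwrite("pics/c15.png",np.hstack([a,b]))
E
```

```text
t 14.07 tcp [0.4967 0.3726 0.1183] lifter yaw -0.2002 tool x [ 0. -0. -1.] j [ 0.52  0.62  1.4  -0.    1.13  2.29] F [ 0.9  0.  -2.7] M [-0.01 -0.03  0.03] open 0.0231
```

View pics/c15.png

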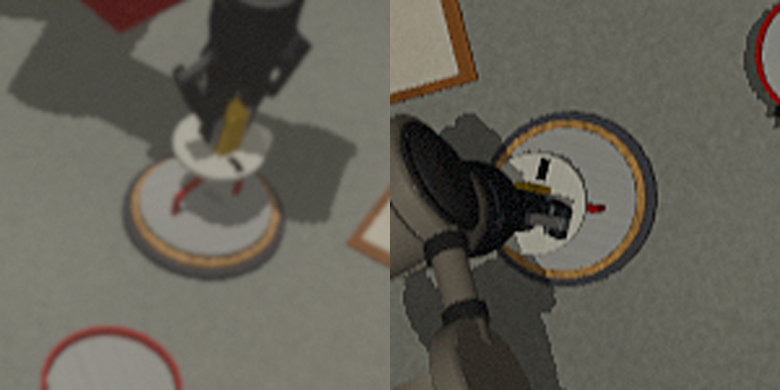

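The lid sits on the cork with an even cork ring all round, and the wrist is back to lifter weight (-2.7 N). I withdraw the hook backwards along its axis, then rise.

Emit:
arm_command --increments '[{"x": -0.004,"y": 0.0008,"z": 0.0,"wx": 0.0,"wy": 0.0,"wz": 0.0,"gripper": -1.0},{"x": -0.012,"y": 0.0024,"z": 0.0,"wx": 0.0,"wy": 0.0,"wz": 0.0,"gripper": -1.0},{"x": -0.0235,"y": 0.0048,"z": 0.0,"wx": 0.0,"wy": 0.0,"wz": 0.0,"gripper": -1.0},{"x": -0.037,"y": 0.0075,"z": 0.0,"wx": 0.0,"wy": 0.0,"wz": 0.0,"gripper": -1.0},{"x": -0.05,"y": 0.0102,"z": 0.0,"wx": 0.0,"wy": 0.0,"wz": 0.0,"gripper": -1.0},{"x": -0.063,"y": 0.0127,"z": 0.0,"wx": 0.0,"wy": 0.0,"wz": 0.0,"gripper": -1.0},{"x": -0.073,"y": 0.0148,"z": 0.0,"wx": 0.0,"wy": 0.0,"wz": 0.0,"gripper": -1.0},{"x": -0.0785,"y": 0.016,"z": 0.0,"wx": 0.0,"wy": 0.0,"wz": 0.0,"gripper": -1.0}]'

```text
time_s: 14.73
tcp_pos: [0.4161, 0.389, 0.1185]
tool_rot: [-0.448, -0.547, -0.448, 0.547]
wrist_force: [0.6, -0.3, -3.1]
opening: 0.023
```

```bash
python3 - <<'E'
from st import *
r=snap("13"); s,R=st()
a=cv2.resize(r["scene"]["frame"][30:180,330:480],None,fx=2.6,fy=2.6,interpolation=cv2.INTER_CUBIC)
b=cv2.resize(r["top"]["frame"][180:330,90:240],None,fx=2.6,fy=2.6,interpolation=cv2.INTER_CUBIC)
cv2.imwrite("pics/c16.png",np.hstack([a,b]))
E
```

```text
t 14.83 tcp [0.417  0.389  0.1186] lifter yaw -0.1989 tool x [-0.  0. -1.] j [0.62 0.53 1.55 0.   1.06 2.39] F [-0.5  0.2 -1.8] M [-0.03  0.03 -0.02] open 0.0234
```

View pics/c16.png

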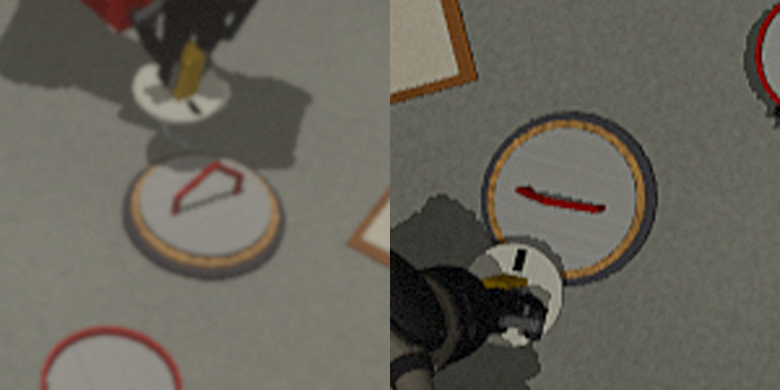

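The hook is clear and the lid sits centred on the cork, undisturbed. I rise and swing back to above the stand.

Emit:
arm_command --increments '[{"x": 0.0,"y": 0.0,"z": 0.006,"wx": 0.0,"wy": 0.0,"wz": 0.0,"gripper": -1.0},{"x": 0.0,"y": 0.0,"z": 0.022,"wx": 0.0,"wy": 0.0,"wz": 0.0,"gripper": -1.0},{"x": 0.0,"y": 0.0,"z": 0.044,"wx": 0.0,"wy": 0.0,"wz": 0.0,"gripper": -1.0},{"x": 0.0,"y": 0.0,"z": 0.068,"wx": 0.0,"wy": 0.0,"wz": 0.0,"gripper": -1.0},{"x": 0.0,"y": 0.0,"z": 0.09,"wx": 0.0,"wy": 0.0,"wz": 0.0,"gripper": -1.0},{"x": 0.0,"y": 0.0,"z": 0.11,"wx": 0.0,"wy": 0.0,"wz": 0.0,"gripper": -1.0},{"x": 0.0,"y": 0.0,"z": 0.124,"wx": 0.0,"wy": 0.0,"wz": 0.0,"gripper": -1.0},{"x": 0.0,"y": 0.0,"z": 0.132,"wx": 0.0,"wy": 0.0,"wz": 0.0,"gripper": -1.0}]'

```text
time_s: 15.5
tcp_pos: [0.4194, 0.3887, 0.253]
tool_rot: [0.447, 0.549, 0.447, -0.546]
wrist_force: [1.2, 0.4, -3.5]
opening: 0.0234
```

Emit:
arm_command --increments '[{"x": 0.0003,"y": -0.0022,"z": 0.0,"wx": 0.0,"wy": 0.0,"wz": 0.001,"gripper": -1.0},{"x": 0.0013,"y": -0.0096,"z": 0.0,"wx": 0.0,"wy": 0.0,"wz": 0.004,"gripper": -1.0},{"x": 0.003,"y": -0.022,"z": 0.0,"wx": 0.0,"wy": 0.0,"wz": 0.009,"gripper": -1.0},{"x": 0.0056,"y": -0.0405,"z": 0.0,"wx": 0.0,"wy": 0.0,"wz": 0.0167,"gripper": -1.0},{"x": 0.0092,"y": -0.0665,"z": 0.0,"wx": 0.0,"wy": 0.0,"wz": 0.0273,"gripper": -1.0},{"x": 0.0133,"y": -0.096,"z": 0.0,"wx": 0.0,"wy": 0.0,"wz": 0.0395,"gripper": -1.0},{"x": 0.018,"y": -0.129,"z": 0.0,"wx": 0.0,"wy": 0.0,"wz": 0.053,"gripper": -1.0},{"x": 0.0225,"y": -0.162,"z": 0.0,"wx": 0.0,"wy": 0.0,"wz": 0.067,"gripper": -1.0}]'

```text
time_s: 16.17
tcp_pos: [0.4399, 0.2245, 0.2488]
tool_rot: [-0.466, -0.531, -0.466, 0.533]
wrist_force: [1.0, -0.2, -2.8]
opening: 0.0232
```

Emit:
arm_command --increments '[{"x": 0.0046,"y": -0.033,"z": 0.0,"wx": 0.0,"wy": 0.0,"wz": 0.0137,"gripper": -1.0},{"x": 0.0092,"y": -0.0665,"z": 0.0,"wx": 0.0,"wy": 0.0,"wz": 0.0273,"gripper": -1.0},{"x": 0.0138,"y": -0.0995,"z": 0.0,"wx": 0.0,"wy": 0.0,"wz": 0.041,"gripper": -1.0},{"x": 0.0184,"y": -0.1325,"z": 0.0,"wx": 0.0,"wy": 0.0,"wz": 0.0547,"gripper": -1.0},{"x": 0.023,"y": -0.166,"z": 0.0,"wx": 0.0,"wy": 0.0,"wz": 0.0684,"gripper": -1.0},{"x": 0.0276,"y": -0.199,"z": 0.0,"wx": 0.0,"wy": 0.0,"wz": 0.082,"gripper": -1.0},{"x": 0.0322,"y": -0.232,"z": 0.0,"wx": 0.0,"wy": 0.0,"wz": 0.0957,"gripper": -1.0},{"x": 0.0368,"y": -0.2655,"z": 0.0,"wx": 0.0,"wy": 0.0,"wz": 0.1094,"gripper": -1.0}]'

```text
time_s: 16.83
tcp_pos: [0.4763, -0.0409, 0.249]
tool_rot: [-0.493, -0.505, -0.495, 0.506]
wrist_force: [1.0, 0.7, -2.8]
opening: 0.0236
```

Emit:
arm_command --increments '[{"x": 0.0046,"y": -0.033,"z": 0.0,"wx": 0.0,"wy": 0.0,"wz": 0.0137,"gripper": -1.0},{"x": 0.0092,"y": -0.0665,"z": 0.0,"wx": 0.0,"wy": 0.0,"wz": 0.0273,"gripper": -1.0},{"x": 0.0138,"y": -0.0995,"z": 0.0,"wx": 0.0,"wy": 0.0,"wz": 0.041,"gripper": -1.0},{"x": 0.0184,"y": -0.1325,"z": 0.0,"wx": 0.0,"wy": 0.0,"wz": 0.0547,"gripper": -1.0},{"x": 0.0225,"y": -0.162,"z": 0.0,"wx": 0.0,"wy": 0.0,"wz": 0.0668,"gripper": -1.0},{"x": 0.0266,"y": -0.1915,"z": 0.0,"wx": 0.0,"wy": 0.0,"wz": 0.079,"gripper": -1.0},{"x": 0.0302,"y": -0.2175,"z": 0.0,"wx": 0.0,"wy": 0.0,"wz": 0.0896,"gripper": -1.0},{"x": 0.0332,"y": -0.2395,"z": 0.0,"wx": 0.0,"wy": 0.0,"wz": 0.0987,"gripper": -1.0}]'

```text
time_s: 17.5
tcp_pos: [0.5094, -0.2807, 0.2485]
tool_rot: [0.517, 0.481, 0.519, -0.481]
wrist_force: [-0.3, 0.0, -1.8]
opening: 0.0231
```

Emit:
arm_command --increments '[{"x": 0.0026,"y": -0.0184,"z": 0.0,"wx": 0.0,"wy": 0.0,"wz": 0.0076,"gripper": -1.0},{"x": 0.0046,"y": -0.0332,"z": 0.0,"wx": 0.0,"wy": 0.0,"wz": 0.0137,"gripper": -1.0},{"x": 0.0063,"y": -0.0457,"z": 0.0,"wx": 0.0,"wy": 0.0,"wz": 0.0188,"gripper": -1.0},{"x": 0.0077,"y": -0.0553,"z": 0.0,"wx": 0.0,"wy": 0.0,"wz": 0.0228,"gripper": -1.0},{"x": 0.0087,"y": -0.0627,"z": 0.0,"wx": 0.0,"wy": 0.0,"wz": 0.0258,"gripper": -1.0},{"x": 0.0093,"y": -0.067,"z": 0.0,"wx": 0.0,"wy": 0.0,"wz": 0.0276,"gripper": -1.0},{"x": 0.0097,"y": -0.07,"z": 0.0,"wx": 0.0,"wy": 0.0,"wz": 0.029,"gripper": -1.0},{"x": 0.0097,"y": -0.07,"z": 0.0,"wx": 0.0,"wy": 0.0,"wz": 0.029,"gripper": -1.0}]'

```text
time_s: 18.17
tcp_pos: [0.5202, -0.3486, 0.2501]
tool_rot: [0.525, 0.473, 0.525, -0.473]
wrist_force: [-0.5, 0.1, -3.0]
opening: 0.0232
```

```bash
python3 - <<'E'
from st import *
r=snap("14"); s,R=st()
a=cv2.resize(r["scene"]["frame"][100:300,40:240],None,fx=2,fy=2,interpolation=cv2.INTER_CUBIC)
b=cv2.resize(r["top"]["frame"][170:370,370:570],None,fx=2,fy=2,interpolation=cv2.INTER_CUBIC)
cv2.imwrite("pics/c17.png",np.hstack([a,b]))
E
```

```text
t 18.27 tcp [ 0.5203 -0.3479  0.2503] lifter yaw 0.1043 tool x [-0.  0. -1.] j [-0.71  0.52  1.19  0.    1.43  0.75] F [ 0.1  0.4 -2.3] M [-0.04  0.01  0.02] open 0.0232
```

View pics/c17.png

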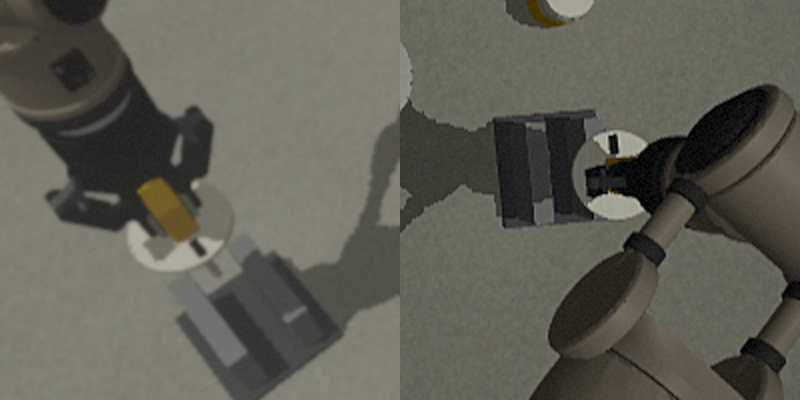

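```bash
python3 - <<'E'
from m import *
from scipy.optimize import least_squares
for n,z in (("3",.251-.0757+.066),("14",.2503-.0757+.066)):
    f=load("scene"+n); H=cv2.cvtColor(f["frame"],cv2.COLOR_BGR2HSV)
    m=cv2.inRange(H,(0,0,140),(180,60,255)); m=cv2.morphologyEx(m,cv2.MORPH_CLOSE,np.ones((3,3)))
    c=biggest(m,(98,190,160,240)); hull=cv2.convexHull(c); c=c[:,0].astype(float)
    c=np.array([p for p in c if abs(cv2.pointPolygonTest(hull.astype(np.float32),tuple(map(float,p)),True))<1.0 and p[1]>222])
    Q=onz(f,c+.5,z)
    r=least_squares(lambda p:np.hypot(Q[:,0]-p[0],Q[:,1]-p[1])-0.0441,[.518,-.349],loss="soft_l1",f_scale=0.001)
    q=np.zeros_like(m);q[215:232,130:147]=cv2.inRange(H,(0,0,0),(180,255,75))[215:232,130:147]
    k,lab,st,ce=cv2.connectedComponentsWithStats(q); i=1+np.argmax(st[1:,4])
    print("scene"+n,np.round(r.x,4),len(Q),np.abs(r.fun).mean(),"mark px",np.round(ce[i],1),"bottom row",c[:,1].max(),"right col",c[:,0].max(),"left",c[:,0].min())
E
```

```text
scene3 [ 0.517  -0.3504] 48 0.00039914848536560756 mark px [137.5 222.1] bottom row 234.0 right col 148.0 left 104.0
scene14 [ 0.5192 -0.3502] 50 0.00039114051126304687 mark px [138.5 223.3] bottom row 235.0 right col 149.0 left 104.0
```

```bash
python3 - <<'E'
from m import *
a=load("scene3")["frame"][180:260,80:180];b=load("scene14")["frame"][180:260,80:180]
cv2.imwrite("pics/c18.png",np.hstack([cv2.resize(x,None,fx=4,fy=4,interpolation=cv2.INTER_CUBIC) for x in (a,b)]))
g=lambda x:cv2.cvtColor(x,cv2.COLOR_BGR2GRAY).astype(np.float32)
# shift of the lifter patch
for (x0,y0,x1,y1) in((100,200,165,245),):
    A=g(load("scene3")["frame"]);B=g(load("scene14")["frame"])
    res=cv2.matchTemplate(B[y0-6:y1+6,x0-6:x1+6],A[y0:y1,x0:x1],cv2.TM_CCOEFF_NORMED); print(cv2.minMaxLoc(res))
A=g(load("top3")["frame"]);B=g(load("top14")["frame"]);x0,y0,x1,y1=455,230,500,285
res=cv2.matchTemplate(B[y0-6:y1+6,x0-6:x1+6],A[y0:y1,x0:x1],cv2.TM_CCOEFF_NORMED); print(cv2.minMaxLoc(res))
E
```

```text
(0.343308687210083, 0.9886329174041748, (12, 0), (7, 7))
(0.24368827044963837, 0.9559012055397034, (12, 12), (5, 6))
```

View pics/c18.png

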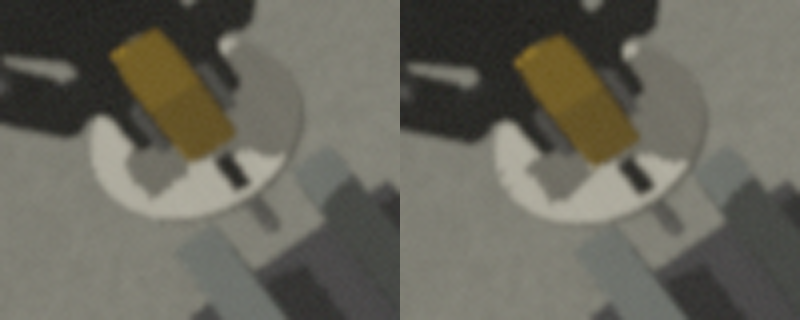

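The guard is at its take-off pose within about 2 mm in x. I trim that and lower into the stand.

Emit:
arm_command --increments '[{"x": -0.001,"y": 0.0,"z": -0.005,"wx": 0.0,"wy": 0.0,"wz": 0.0,"gripper": -1.0},{"x": -0.002,"y": -0.0003,"z": -0.018,"wx": 0.0,"wy": 0.0,"wz": 0.0,"gripper": -1.0},{"x": -0.002,"y": -0.0003,"z": -0.037,"wx": 0.0,"wy": 0.0,"wz": 0.0,"gripper": -1.0},{"x": -0.002,"y": -0.0003,"z": -0.059,"wx": 0.0,"wy": 0.0,"wz": 0.0,"gripper": -1.0},{"x": -0.002,"y": -0.0003,"z": -0.082,"wx": 0.0,"wy": 0.0,"wz": 0.0,"gripper": -1.0},{"x": -0.002,"y": -0.0003,"z": -0.103,"wx": 0.0,"wy": 0.0,"wz": 0.0,"gripper": -1.0},{"x": -0.002,"y": -0.0003,"z": -0.12,"wx": 0.0,"wy": 0.0,"wz": 0.0,"gripper": -1.0},{"x": -0.002,"y": -0.0003,"z": -0.13,"wx": 0.0,"wy": 0.0,"wz": 0.0,"gripper": -1.0}]'

```text
time_s: 18.93
tcp_pos: [0.5174, -0.3474, 0.1179]
tool_rot: [0.524, 0.473, 0.527, -0.473]
wrist_force: [-0.5, 0.1, -2.8]
opening: 0.0231
```

Emit:
arm_command --increments '[{"x": 0.0,"y": 0.0,"z": -0.005,"wx": 0.0,"wy": 0.0,"wz": 0.0,"gripper": -1.0},{"x": 0.0,"y": 0.0,"z": -0.009,"wx": 0.0,"wy": 0.0,"wz": 0.0,"gripper": -1.0},{"x": 0.0,"y": 0.0,"z": -0.012,"wx": 0.0,"wy": 0.0,"wz": 0.0,"gripper": -1.0},{"x": 0.0,"y": 0.0,"z": -0.014,"wx": 0.0,"wy": 0.0,"wz": 0.0,"gripper": -1.0},{"x": 0.0,"y": 0.0,"z": -0.016,"wx": 0.0,"wy": 0.0,"wz": 0.0,"gripper": -1.0},{"x": 0.0,"y": 0.0,"z": -0.0175,"wx": 0.0,"wy": 0.0,"wz": 0.0,"gripper": -1.0},{"x": 0.0,"y": 0.0,"z": -0.019,"wx": 0.0,"wy": 0.0,"wz": 0.0,"gripper": -1.0},{"x": 0.0,"y": 0.0,"z": -0.019,"wx": 0.0,"wy": 0.0,"wz": 0.0,"gripper": -1.0}]'

```text
time_s: 19.6
tcp_pos: [0.5182, -0.3487, 0.1013]
tool_rot: [0.525, 0.473, 0.525, -0.473]
wrist_force: [-0.6, -0.4, -2.4]
opening: 0.0234
```

```bash
python3 - <<'E'
from st import *
r=snap("15"); s,R=st()
a=cv2.resize(r["scene"]["frame"][130:330,60:260],None,fx=2,fy=2,interpolation=cv2.INTER_CUBIC)
b=cv2.resize(r["top"]["frame"][170:370,370:570],None,fx=2,fy=2,interpolation=cv2.INTER_CUBIC)
cv2.imwrite("pics/c19.png",np.hstack([a,b]))
E
```

```text
t 19.7 tcp [ 0.5183 -0.3488  0.1015] lifter yaw 0.1039 tool x [ 0. -0. -1.] j [-0.71  0.64  1.4  -0.    1.1   0.75] F [ 0.1 -0.4 -2.2] M [-0.01 -0.01  0.06] open 0.023
```

View pics/c19.png

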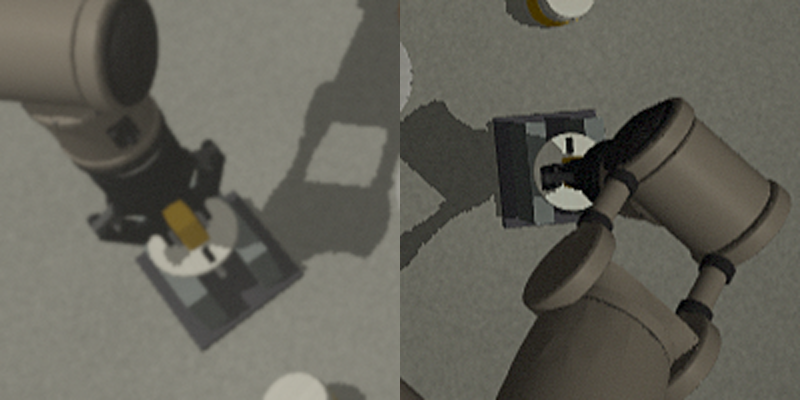

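It is almost seated and still carrying the lifter's weight. I lower the last 2 mm slowly.

Emit:
arm_command --increments '[{"x": 0.0,"y": 0.0,"z": -0.0005,"wx": 0.0,"wy": 0.0,"wz": 0.0,"gripper": -1.0},{"x": 0.0,"y": 0.0,"z": -0.001,"wx": 0.0,"wy": 0.0,"wz": 0.0,"gripper": -1.0},{"x": 0.0,"y": 0.0,"z": -0.0013,"wx": 0.0,"wy": 0.0,"wz": 0.0,"gripper": -1.0},{"x": 0.0,"y": 0.0,"z": -0.0015,"wx": 0.0,"wy": 0.0,"wz": 0.0,"gripper": -1.0},{"x": 0.0,"y": 0.0,"z": -0.0015,"wx": 0.0,"wy": 0.0,"wz": 0.0,"gripper": -1.0},{"x": 0.0,"y": 0.0,"z": -0.0015,"wx": 0.0,"wy": 0.0,"wz": 0.0,"gripper": -1.0},{"x": 0.0,"y": 0.0,"z": -0.0015,"wx": 0.0,"wy": 0.0,"wz": 0.0,"gripper": -1.0},{"x": 0.0,"y": 0.0,"z": -0.0015,"wx": 0.0,"wy": 0.0,"wz": 0.0,"gripper": -1.0}]'

```text
time_s: 20.37
tcp_pos: [0.5184, -0.3489, 0.1007]
tool_rot: [0.526, 0.473, 0.525, -0.473]
wrist_force: [-2.5, 1.3, 5.9]
opening: 0.0232
```

The guard is seated (+6 N upward, light pressing). I release.

Emit:
arm_command --increments '[{"x": 0.0,"y": 0.0,"z": 0.0003,"wx": 0.0,"wy": 0.0,"wz": 0.0,"gripper": -1.0},{"x": 0.0,"y": 0.0,"z": 0.0003,"wx": 0.0,"wy": 0.0,"wz": 0.0,"gripper": -0.4},{"x": 0.0,"y": 0.0,"z": 0.0003,"wx": 0.0,"wy": 0.0,"wz": 0.0,"gripper": -0.2},{"x": 0.0,"y": 0.0,"z": 0.0003,"wx": 0.0,"wy": 0.0,"wz": 0.0,"gripper": 0.2},{"x": 0.0,"y": 0.0,"z": 0.0003,"wx": 0.0,"wy": 0.0,"wz": 0.0,"gripper": 0.7},{"x": 0.0,"y": 0.0,"z": 0.0003,"wx": 0.0,"wy": 0.0,"wz": 0.0,"gripper": 1.0},{"x": 0.0,"y": 0.0,"z": 0.0003,"wx": 0.0,"wy": 0.0,"wz": 0.0,"gripper": 1.0},{"x": 0.0,"y": 0.0,"z": 0.0003,"wx": 0.0,"wy": 0.0,"wz": 0.0,"gripper": 1.0}]' --grip_force 20

```text
time_s: 21.03
tcp_pos: [0.5183, -0.3488, 0.1001]
tool_rot: [0.525, 0.473, 0.525, -0.473]
wrist_force: [-0.6, 0.1, 0.5]
opening: 0.0853
```

```bash
python3 - <<'E'
from st import *
r=snap("16"); s,R=st()
a=cv2.resize(r["scene"]["frame"][130:330,60:260],None,fx=2,fy=2,interpolation=cv2.INTER_CUBIC)
b=cv2.resize(r["top"]["frame"][170:370,370:570],None,fx=2,fy=2,interpolation=cv2.INTER_CUBIC)
cv2.imwrite("pics/c20.png",np.hstack([a,b]))
E
```

```text
t 21.13 tcp [ 0.5183 -0.3487  0.1001] lifter yaw 0.1039 tool x [ 0. -0. -1.] j [-0.71  0.64  1.4  -0.    1.1   0.75] F [-0.6  0.2  0.2] M [-0.05 -0.02 -0.05] open 0.0853
```

View pics/c20.png

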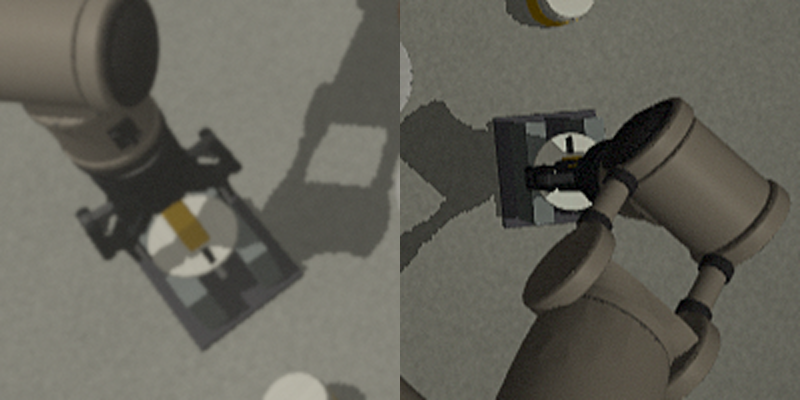

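Released, with the fingers fully open on either side of the handle and no wrist force. I raise the gripper straight up, then move back so both cameras can see the result.

Emit:
arm_command --increments '[{"x": 0.0,"y": 0.0,"z": 0.005,"wx": 0.0,"wy": 0.0,"wz": 0.0,"gripper": 1.0},{"x": 0.0,"y": 0.0,"z": 0.02,"wx": 0.0,"wy": 0.0,"wz": 0.0,"gripper": 1.0},{"x": 0.0,"y": 0.0,"z": 0.042,"wx": 0.0,"wy": 0.0,"wz": 0.0,"gripper": 1.0},{"x": 0.0,"y": 0.0,"z": 0.068,"wx": 0.0,"wy": 0.0,"wz": 0.0,"gripper": 1.0},{"x": 0.0,"y": 0.0,"z": 0.094,"wx": 0.0,"wy": 0.0,"wz": 0.0,"gripper": 1.0},{"x": 0.0,"y": 0.0,"z": 0.116,"wx": 0.0,"wy": 0.0,"wz": 0.0,"gripper": 1.0},{"x": 0.0,"y": 0.0,"z": 0.128,"wx": 0.0,"wy": 0.0,"wz": 0.0,"gripper": 1.0},{"x": 0.0,"y": 0.0,"z": 0.13,"wx": 0.0,"wy": 0.0,"wz": 0.0,"gripper": 1.0}]'

```text
time_s: 21.8
tcp_pos: [0.5192, -0.3495, 0.2338]
tool_rot: [0.527, 0.473, 0.523, -0.473]
wrist_force: [0.1, 0.1, -0.8]
opening: 0.0852
```

Emit:
arm_command --increments '[{"x": -0.015,"y": -0.006,"z": 0.0,"wx": 0.0,"wy": 0.0,"wz": 0.01,"gripper": 1.0},{"x": -0.05,"y": -0.02,"z": 0.0,"wx": 0.0,"wy": 0.0,"wz": 0.03,"gripper": 1.0},{"x": -0.085,"y": -0.035,"z": 0.0,"wx": 0.0,"wy": 0.0,"wz": 0.05,"gripper": 1.0},{"x": -0.12,"y": -0.05,"z": 0.0,"wx": 0.0,"wy": 0.0,"wz": 0.07,"gripper": 1.0},{"x": -0.155,"y": -0.065,"z": 0.0,"wx": 0.0,"wy": 0.0,"wz": 0.09,"gripper": 1.0},{"x": -0.185,"y": -0.078,"z": 0.0,"wx": 0.0,"wy": 0.0,"wz": 0.11,"gripper": 1.0},{"x": -0.205,"y": -0.087,"z": 0.0,"wx": 0.0,"wy": 0.0,"wz": 0.12,"gripper": 1.0},{"x": -0.215,"y": -0.09,"z": 0.0,"wx": 0.0,"wy": 0.0,"wz": 0.12,"gripper": 1.0}]'

```text
time_s: 22.47
tcp_pos: [0.3006, -0.4396, 0.2295]
tool_rot: [0.552, 0.442, 0.553, -0.442]
wrist_force: [-0.1, -0.2, -0.1]
opening: 0.0856
```

Emit:
arm_command --increments '[{"x": -0.015,"y": -0.006,"z": 0.0,"wx": 0.0,"wy": 0.0,"wz": 0.01,"gripper": 1.0},{"x": -0.04,"y": -0.018,"z": 0.0,"wx": 0.0,"wy": 0.0,"wz": 0.03,"gripper": 1.0},{"x": -0.07,"y": -0.03,"z": 0.0,"wx": 0.0,"wy": 0.0,"wz": 0.05,"gripper": 1.0},{"x": -0.1,"y": -0.042,"z": 0.0,"wx": 0.0,"wy": 0.0,"wz": 0.07,"gripper": 1.0},{"x": -0.125,"y": -0.052,"z": 0.0,"wx": 0.0,"wy": 0.0,"wz": 0.08,"gripper": 1.0},{"x": -0.135,"y": -0.057,"z": 0.0,"wx": 0.0,"wy": 0.0,"wz": 0.09,"gripper": 1.0},{"x": -0.138,"y": -0.058,"z": 0.0,"wx": 0.0,"wy": 0.0,"wz": 0.09,"gripper": 1.0},{"x": -0.138,"y": -0.058,"z": 0.0,"wx": 0.0,"wy": 0.0,"wz": 0.09,"gripper": 1.0}]'

```text
time_s: 23.13
tcp_pos: [0.1653, -0.4966, 0.2297]
tool_rot: [0.572, 0.416, 0.572, -0.416]
wrist_force: [0.4, 0.4, -0.2]
opening: 0.0853
```

```bash
python3 - <<'E'
from st import *
r=snap("17"); s,R=st()
E
```

```text
t 23.23 tcp [ 0.1663 -0.4962  0.2298] lifter yaw 0.3143 tool x [ 0.     0.001 -1.   ] j [-1.39  0.34  1.53  0.    1.27 -0.14] F [-0.  -0.2 -0.6] M [ 0.02 -0.01 -0.01] open 0.0854
```

View pics/scene17.png

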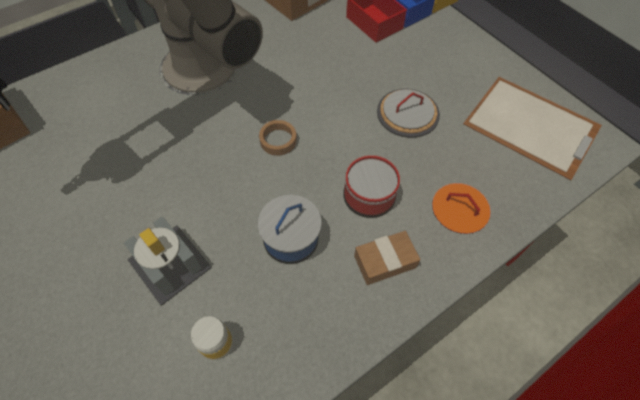

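View pics/top17.png

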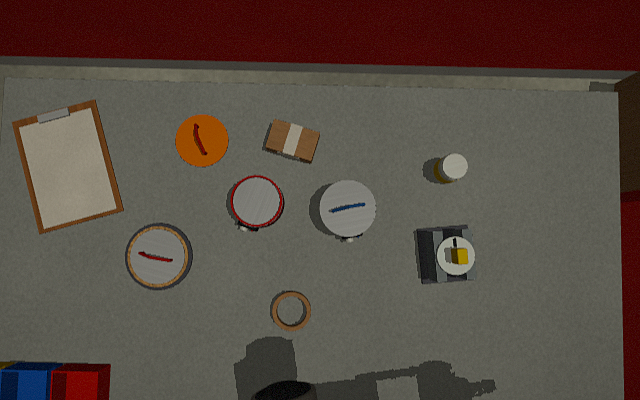

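The lid sits on the cork at (408,110) in the scene view and (158,256) in the top view. The lifter is back in its stand at (157,246), the blue lid is in place, and the arm is clear. I do a final numeric check before handing in.

```bash
python3 - <<'E'
from m import *
from scipy.optimize import least_squares
def fit(f,roi,z,lo,hi):
    H=cv2.cvtColor(f["frame"],cv2.COLOR_BGR2HSV); m=cv2.inRange(H,lo,hi)
    m=cv2.morphologyEx(m,cv2.MORPH_CLOSE,np.ones((3,3))); c=biggest(m,roi); hull=cv2.convexHull(c); c=c[:,0].astype(float)
    c=np.array([p for p in c if abs(cv2.pointPolygonTest(hull.astype(np.float32),tuple(map(float,p)),True))<1.0])
    Q=onz(f,c+.5,z); r=least_squares(lambda p:np.hypot(Q[:,0]-p[0],Q[:,1]-p[1])-p[2],[Q[:,0].mean(),Q[:,1].mean(),.06],loss="soft_l1",f_scale=.001)
    return np.round(r.x,4)
w=lambda t,s=40:((0,0,t),(180,s,255))
ck=((5,60,60),(28,255,255))
for n,rl,rg,tl,tg,rb in (("scene",(380,86,437,132),(128,222,190,275),130,135,(252,190,327,260)),("top",(130,226,188,288),(430,230,482,280),112,135,(312,172,385,242))):
    f=load(n+"17");f0=load(n+"0")
    print(n,"lid",fit(f,rl,.025,*w(tl)),"cork before",fit(f0,(370,80,445,142) if n=="scene" else (115,215,202,298),.015,*ck))
    print("  guard now",fit(f,rg,.091,*w(tg,60)),"before",fit(f0,rg,.091,*w(tg,60)))
    print("  blue now",fit(f,rb,.084,*w(112 if n=="top" else 135)),"before",fit(f0,rb,.084,*w(112 if n=="top" else 135)))
T=load("top17");S=load("scene17")
a=cv2.resize(S["frame"][205:295,115:215],None,fx=3.9,fy=3.9,interpolation=cv2.INTER_CUBIC);b=cv2.resize(S["frame"][75:165,360:460],None,fx=3.9,fy=3.9,interpolation=cv2.INTER_CUBIC)
cv2.imwrite("pics/c21.png",np.hstack([a,b]))
E
```

```text
scene lid [0.4966 0.3712 0.0652] cork before [0.4973 0.3724 0.0775]
  guard now [ 0.5171 -0.3501  0.044 ] before [ 0.5177 -0.3488  0.0441]
  blue now [ 0.6226 -0.0942  0.066 ] before [ 0.6227 -0.0944  0.0659]
top lid [0.4964 0.3698 0.0654] cork before [0.496  0.3722 0.0758]
  guard now [ 0.5175 -0.3513  0.0432] before [ 0.5184 -0.3499  0.0431]
  blue now [ 0.6235 -0.0963  0.0665] before [ 0.6235 -0.0962  0.0665]
```

View pics/c21.png

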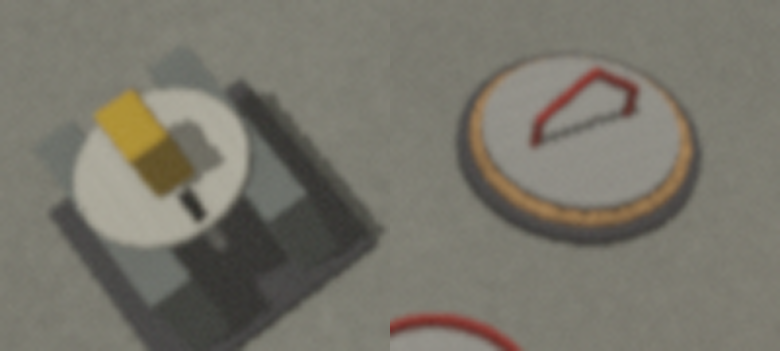

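The lid is within about 2.5 mm of the cork's centre and level. The lifter is within about 2 mm of where it started and upright, and the blue lid is unmoved. I hand in.

```bash
python3 - <<'E'
from bench import manip
print(manip.job_done())
E
```

```text
the job is handed in; nothing more can be done
None
```

The red lid is now on the cork rest, the lifter is back in its stand, and I handed the job in at about 23 s on the robot's clock.

I gripped the lifter by its handle and slid the hook under the red loop from the robot's side. I lifted the lid level, carried it over smoothly and lowered it onto the cork at about 12 mm/s. Then I lowered the hook, drew it out backwards, hung the lifter back up, let go and moved the arm back to its start.

**Last checks, from both cameras after letting go:**
- **Red lid:** level, and within 1.4 mm (scene view) and 2.4 mm (top view) of the cork's centre.
- **Lifter:** upright in its stand with the hook pointing the same way as at first, within 2 mm of where it was.
- **Blue lid:** unmoved, within 0.2 mm.
- **Gripper:** no contact with the hot lid showed in any picture or in the forces I read. The highest wrist force I read was about 7 N.

**Disagreements and failures:**
- The two cameras differed by up to about 4 mm in absolute position, so I aimed using offsets measured within the same view.
- With the lid over the rest, the cameras disagreed by about 5 mm on its offset from the cork, so I trimmed by 1 mm.
- My first two move calls were refused because of their format; nothing moved.
- One circle fit on the guard failed because the table was included in the mask. I checked its position by projecting the rim into the image instead.

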